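Change over the cocoa-butter colour warmer

ROBOT

A 7-joint arm with a two-finger parallel gripper is mounted at the origin on the work surface. World frame = base frame: x ahead of the robot, y to its left, z up, the work surface at z = 0. Lengths are in mm, angles in rad, forces in N, time in s.
With the tool pointing down it reaches from about 400 to 850 mm from the base axis. Payload 10.4 kg.
Tool frame: the origin (TCP) lies between the finger pads; the fingertips stand 17 mm ahead of it and the grasp point (between the pads) lies 2 mm behind it; z points along the fingers, y is the line along which they close (so a half turn about z gives the same grasp; the last joint's range is limited). The gripper opens to 85 mm and grips with 20 to 120 N. Pads are 22 mm wide; open, the fingers measure 114 mm over their backs; the gripper's body (76 mm by 85 mm) begins 54 mm behind the grasp point. The pads swing forward as they close: fully open they stand 13 mm farther back than shut.
Start: joints at [1.296, 0.332, -0.065, 1.46, 0.022, 1.35, -0.088], TCP at [155.737, -605.306, 248.338] pointing down, gripper open.
Joint ranges: [-2.6, 2.6], [-0.5, 2.12], [-1.47, 1.34], [0.16, 2.42], [-1.27, 4.41], [0.06, 2.06], [-2.6, 2.6]. Speed limits (rad/s): [2.22, 2.22, 2.79, 2.79, 3.14, 3.14, 3.14].

INTERFACE

Orientations are given as a unit quaternion [x, y, z, w].
In Python, from plant import r, viewer gives the robot as it stands.
- The arm moves only by the tool carry_out, never from a script. Its argument "steps" is a list of rows, each a list of 4 numbers: the shift along the tool's x, y, z as a fraction of full scale, then the turn about the tool's z as a fraction of full scale. In form: [[tx, ty, tz, spin], ...]. A call has 1 to 8 rows; each row is the pose to reach, as a shift and turn from the pose commanded when the call began, along the tool's axes at that moment; what a row does not reach only later rows make up. Full scale, the value 1, is 0.15 m for a shift and 90 degrees for a turn. A row lasts 1/8 s, in which the tool goes at most 62.5 mm and 10.7 degrees, less where a joint would pass 70% of its speed; a pose out of reach is approached as far as the arm can. A call with a number of a shift or a turn outside -1 to 1 is refused whole. A call with a gripper value outside its range is refused whole. "hand" is the closure, from -1 (fully open) to 1 (shut), set as the call begins (left out, the last holds). The fingers move at their own pace and stop on an object; "grip_force" is the grip in N (left out, the last holds). Time passes only in rows, so rows that repeat a pose let the fingers close. It gives the time, the measured TCP pose, the force, the opening and the grip force at its end, in the units of the state.
- r.get_state(): the state, without advancing time (a new reading comes with each control period).
- viewer.read_camera(name): name is "side" or "top"; returns a dict with "frame" (420x560x3 uint8, red, green, blue), "mtx" (3x3 intrinsics, pixels), "rvec" (rotation vector, rad) and "tvec" (3), from world to camera coordinates, as OpenCV has them. Camera axes: x right, y down, z forward; pixel columns grow to the right and rows downward; lengths in mm; the calibration is good to about 2 mm. A picture is of the moment at which its call begins. There is no depth.
- r.close_job(): hands the job in; it is judged then, once.
The state is a dict: "clock": time; "qpos": joint angles; "qd": joint speeds; "joint_torque": joint torques, N m; "eef_pos": TCP position; "ee_rot": TCP orientation; "wrist_force": force on the tool from outside, world axes, zero at the start; "torque": the same for the moment, N m; "opening": finger opening in mm; "grip_force": force on a finger pad.
Only numpy, scipy, OpenCV 4.12 (cv2) and the standard library are available. Lean on these libraries where they do the work, as an engineer would, in place of code of your own. Each camera call takes 0.05 s, during which the arm holds its last target. There are 200 camera calls.

TASK

Change the warmer over to pink: first take every spent white-capped vial out of the warmer and stand it fully home in a pocket of the blue wash rack, then pick every pink-capped vial out of the crowded crate and seat it fully home in a free well of the warmer, and only when all are in push the warmer's lever all the way over to on. Leave the teal vial in the warmer where it is, and knock over or take out nothing else in the crate.

Things in the scene. Friction and masses are not known exactly. Their poses are not given: they have to be found in the camera images.
- warmer: block warmer, fixed: dark metal block 85 x 197 x 60 mm, four round wells in a row along its y. Origin at table height on the row's line; x across the row, z up. Wells at x 0, y -100, -52, -4, +44 mm; 27 mm wide, 38 mm deep, floors 22 mm above the table: a vial fully home has its centre at 62 mm. Block spans y -125 to +72 mm; from there to y +136 a low ledge holds the switch lever
- switch (a joint): the warmer's on/off lever, rad: 0 = off (tipped 29 degrees to the warmer's -x), 1.0 = fully on (29 degrees to its +x), 0.5 upright. Steel bar with a red ball. Axle along the warmer's y at x 0, y +108 mm, 37 mm above the table. Pushed at the ball it moves with 1 to 2 N and stays where left; starts at 0 to 0.15
- switch_tip (a point): centre of the lever's red ball, 26 mm in diameter, 55 mm from its axle
- wash_rack: wash rack, loose (about 0.6 kg): blue plastic block 80 x 210 x 50 mm (x, y, z), four square pockets in a row along its y. Origin at the centre of its underside. Pockets at x 0, y -75, -25, +25, +75 mm; 28 mm wide, 38 mm deep, floors 12 mm above the underside: a vial fully home has its centre at 52 mm. All empty at the start
- crate: white open crate, fixed, 180 x 230 mm (x, y), 45 mm high, walls and floor 5 mm thick; origin at the centre of its underside. Pink vials, teal vials, jars and a nozzle stand mixed in it in two rows along its y, about 74 mm apart in x, neighbours in a row about 50 mm apart (each 5 mm off at most)
- spent0_mid (a point): spent vial, clear-white with a white cap, standing in a well of the warmer at the start (None from the start if there are fewer): vial, an upright cylinder 24 mm in diameter and 80 mm tall with a flat foot, its top 20 mm being the cap; the point is its centre (half-way up, on its axis), z along it towards the cap
- spent1_mid (a point): spent vial, clear-white with a white cap, standing in a well of the warmer at the start (None from the start if there are fewer): vial, an upright cylinder 24 mm in diameter and 80 mm tall with a flat foot, its top 20 mm being the cap; the point is its centre (half-way up, on its axis), z along it towards the cap
- spent2_mid (a point): spent vial, clear-white with a white cap, standing in a well of the warmer at the start (None from the start if there are fewer): vial, an upright cylinder 24 mm in diameter and 80 mm tall with a flat foot, its top 20 mm being the cap; the point is its centre (half-way up, on its axis), z along it towards the cap
- fresh0_mid (a point): full pink vial with a pink cap, standing in the crate at the start (None from the start if there are fewer): vial, an upright cylinder 24 mm in diameter and 80 mm tall with a flat foot, its top 20 mm being the cap; the point is its centre (half-way up, on its axis), z along it towards the cap
- fresh1_mid (a point): full pink vial with a pink cap, standing in the crate at the start (None from the start if there are fewer): vial, an upright cylinder 24 mm in diameter and 80 mm tall with a flat foot, its top 20 mm being the cap; the point is its centre (half-way up, on its axis), z along it towards the cap
- fresh2_mid (a point): full pink vial with a pink cap, standing in the crate at the start (None from the start if there are fewer): vial, an upright cylinder 24 mm in diameter and 80 mm tall with a flat foot, its top 20 mm being the cap; the point is its centre (half-way up, on its axis), z along it towards the cap
- keeper_mid (a point): teal vial with a teal cap, standing in one of the warmer's wells; it stays there: vial, an upright cylinder 24 mm in diameter and 80 mm tall with a flat foot, its top 20 mm being the cap; the point is its centre (half-way up, on its axis), z along it towards the cap
- teal0_mid (a point): teal vial with a teal cap, standing in the crate; it stays there: vial, an upright cylinder 24 mm in diameter and 80 mm tall with a flat foot, its top 20 mm being the cap; the point is its centre (half-way up, on its axis), z along it towards the cap
- teal1_mid (a point): teal vial with a teal cap, standing in the crate; it stays there: vial, an upright cylinder 24 mm in diameter and 80 mm tall with a flat foot, its top 20 mm being the cap; the point is its centre (half-way up, on its axis), z along it towards the cap
- jar0_mid (a point): squat amber jar with a brass lid, 34 mm in diameter, 42 mm tall, standing in the crate; it stays there; the point is its centre
- jar1_mid (a point): squat amber jar with a brass lid, 34 mm in diameter, 42 mm tall, standing in the crate; it stays there; the point is its centre
- nozzle_mid (a point): steel piping nozzle, a cone 30 mm wide at the foot and 45 mm tall, standing in the crate; it stays there; the point is on its axis 20 mm above its foot
Mind the look-alikes: they are no part of the job. Leave any purple look-alike of the part that bears spent0_mid alone.

How it is judged:
By the outcome, as a careful person would: the job done as asked, in the order asked, and still so for the second after the job is handed in, with the robot touching nothing.
Of spent0, spent1, spent2 only 2 to 3 are there at a start; the rules pass over those that are not, and their reading is None.
Of fresh0, fresh1, fresh2 only 2 to 3 are there at a start; the rules pass over those that are not, and their reading is None.
At some moment in a run one of wash_rack may be knocked a few centimetres aside while the robot is not near it.
It also fails if it takes over 210 s, if anything falls off the work surface, if the arm or the gripper's body presses on something with over 40 N, if the wrist force passes 120 N, or if a joint passes its speed limit or range.

## Working session

There is one attempt and no reset: what is moved stays moved. The work goes in short steps, Python scripts to look and compute and a tool call to move; the robot and the scene stay as the last step left them, time stands still between calls to the robot, and variables do not carry over. Pictures are saved under pics/ and viewed, at most 14 in all, crops included, and the job is handed in when it is done.

Besides the shell and the picture viewer there is one more tool, called by a JSON object that holds its "api" and its "payload". carry_out: Moves the arm, as the interface text tells. Its arguments: {"type":"object","properties":{"steps":{"type":"array","items":{"type":"array","items":{"type":"number"}}},"hand":{"type":"number"},"grip_force":{"type":"number"}},"required":["steps"]}

```bash
ls; mkdir -p pics; python3 - <<'E'
from plant import r, viewer
import cv2
print(r.get_state())
for n in("top","side"):
    c=viewer.read_camera(n); print(n,c["mtx"],c["rvec"],c["tvec"])
    f=cv2.cvtColor(c["frame"],cv2.COLOR_RGB2BGR)
    cv2.imwrite(f"pics/{n}0.png",cv2.resize(f,(800,600),interpolation=cv2.INTER_CUBIC))
E
```

```text
pics
{'clock': 0.0, 'qpos': array([ 1.29642188,  0.33287767, -0.06467086,  1.46097845,  0.02159555,
        1.3499114 , -0.08850108]), 'qd': array([ 1.65371324e-03,  9.73868628e-05, -5.93222884e-04,  1.17528492e-03,
       -1.88910887e-04,  5.42885414e-04, -1.37439762e-03]), 'joint_torque': array([-3.92084462e-05, -6.25451803e+01,  4.86759015e-02, -3.91608024e+01,
        1.61008607e-02,  9.84968792e-03,  2.03023961e-05]), 'eef_pos': array([ 155.58844603, -604.94083722,  247.49449836]), 'ee_rot': array([ 9.92086882e-01,  1.25551067e-01, -1.30330627e-04, -7.28299317e-04]), 'wrist_force': array([ 0.31001871, -0.12016285,  0.31074468]), 'torque': array([ 0.01210808,  0.06732067, -0.00021564]), 'grip_force': 0.0, 'opening': 85.52156918648642}
top [[415.29882661   0.         274.58271599]
 [  0.         415.29882661 208.40980939]
 [  0.           0.           1.        ]] [ 2.15241384 -2.08900598  0.20731303] [ -20.60929197  531.7279439  1077.46651244]
side [[532.73422795   0.         281.76366595]
 [  0.         532.73422795 213.41628594]
 [  0.           0.           1.        ]] [ 0.9726952  -2.29869516  1.22789445] [ 398.86750078  298.5440339  1124.09040367]
```

View pics/top0.png

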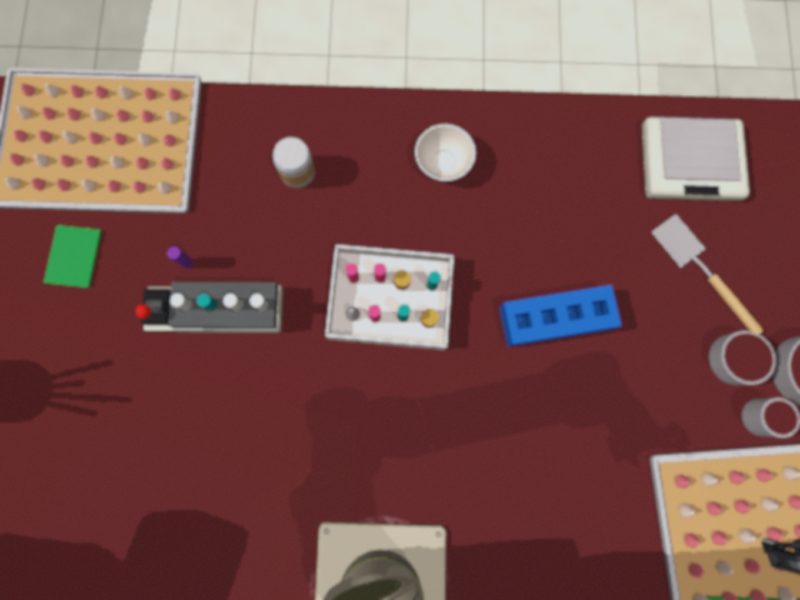

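View pics/side0.png

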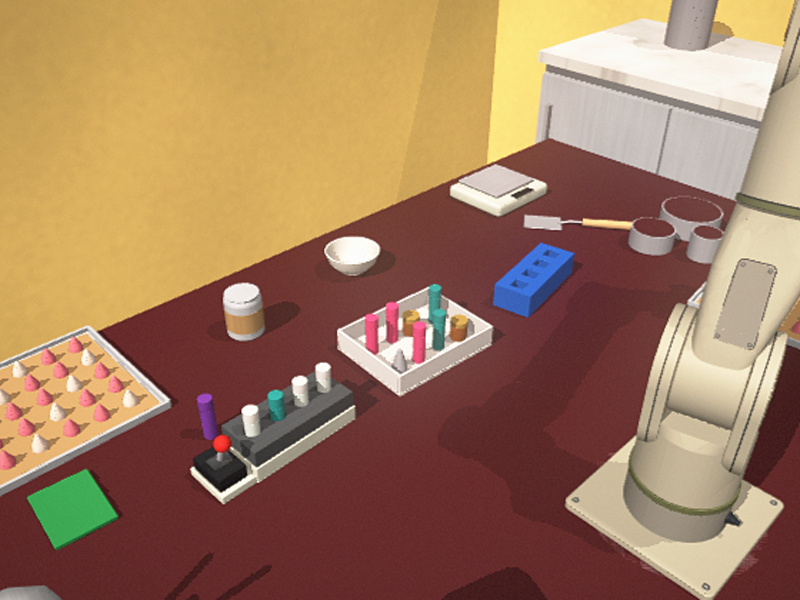

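The top view (800x600 px) shows:
- **White-capped vials:** (177,301), (230,300) and (256,300) in the warmer. The teal keeper is at (204,301).
- **Lever ball:** red, at (142,311).
- **Look-alike:** the purple one stands outside at (176,254). The white jar at (292,155) could also be mistaken for a white cap.
- **Crate:** pinks at (351,272), (379,271) and (374,312). Teals are at (433,280) and (403,312), jars at (401,279) and (430,317), and the nozzle at (352,313). The pink dots on the trays at the edges are pastries.
- **Blue rack:** around (562,315).

My targets are the three whites in the warmer and the three pinks in the crate.

```bash
cat > h.py <<'E'
from plant import r, viewer
import cv2, numpy as np
from scipy.optimize import least_squares, minimize
from scipy.spatial.transform import Rotation as R
def cams(): return {n:viewer.read_camera(n) for n in("top","side")}
def proj(c,P): return cv2.projectPoints(np.float64(P).reshape(-1,1,3),c["rvec"],c["tvec"],c["mtx"],None)[0][:,0]
def cyl(x,y,z0,z1,rad=12):
    a=np.linspace(0,2*np.pi,24,endpoint=False)
    return np.array([[x+rad*np.cos(t),y+rad*np.sin(t),z] for z in(z0,z1) for t in a])
def hull_cen(c,P):
    m=cv2.moments(cv2.convexHull(np.float32(proj(c,P)))); return np.array([m["m10"],m["m01"]])/m["m00"]
def hsv(c): return cv2.cvtColor(c["frame"],cv2.COLOR_RGB2HSV)
def blobs(m,lo=15,hi=9999):
    n,_,s,ce=cv2.connectedComponentsWithStats(m.astype(np.uint8)); return [(ce[i].round(1),s[i]) for i in range(1,n) if lo<=s[i,4]<=hi]
def ray(c,uv,z):
    Rm=cv2.Rodrigues(c["rvec"])[0]; o=-Rm.T@c["tvec"].ravel(); d=Rm.T@np.linalg.inv(c["mtx"])@[*uv,1]; return o+d*(z-o[2])/d[2]
def white(c): h=hsv(c).astype(int); return (h[...,1]<45)&(h[...,2]>140)
def pink(c): h=hsv(c).astype(int); return (h[...,0]>160)&(h[...,0]<176)&(h[...,1]>150)&(h[...,2]>120)
def teal(c): h=hsv(c).astype(int); return (h[...,0]>80)&(h[...,0]<98)&(h[...,1]>120)
def blue(c): h=hsv(c).astype(int); return (h[...,0]>100)&(h[...,0]<122)&(h[...,1]>130)&(h[...,2]>50)
def red(c): h=hsv(c).astype(int); return ((h[...,0]<6)|(h[...,0]>176))&(h[...,1]>190)&(h[...,2]>170)
def box(p,dx,dy,z):  # p=x,y,yaw
    c,s=np.cos(p[2]),np.sin(p[2]); q=np.array([[i*dx/2,j*dy/2] for i in(-1,1) for j in(-1,1)])
    q=q@np.array([[c,s],[-s,c]])+p[:2]; return np.array([[*a,zz] for a in q for zz in z])
def rack(cs,p0,names=("top","side")):
    K=4
    def cost(p):
        t=0
        for n in names:
            c=cs[n]; m=cv2.resize(blue(c).astype(np.uint8),None,fx=K,fy=K,interpolation=cv2.INTER_NEAREST)
            o=np.zeros_like(m); h=cv2.convexHull(np.float32(proj(c,box(p,80,210,(0,50)))))
            cv2.fillConvexPoly(o,np.int32(((h+.5)*K-.5)*16),1,shift=4)
            m=cv2.morphologyEx(m,cv2.MORPH_CLOSE,np.ones((41,41)))
            t+=(o!=m).sum()/K/K
        return t
    s=minimize(cost,p0,method="Nelder-Mead",options=dict(initial_simplex=np.array(p0)+np.array([[0,0,0],[10,0,0],[0,10,0],[0,0,.1]])))
    return s.x,s.fun
def st():
    s=r.get_state(); M=R.from_quat(s["ee_rot"]).as_matrix(); print(f"t{s['clock']:.2f} pos{s['eef_pos'].round(1)} yaw{np.arctan2(M[1,0],M[0,0]):.4f} z{M[:,2].round(3)} F{s['wrist_force'].round(1)} open{s['opening']:.1f} q{s['qpos'].round(2)}"); return s,M
def to(tgt,yaw=None):   # fractions from the measured pose
    s,M=st(); d=M.T@(np.array(tgt)-s["eef_pos"])/150
    y=np.arctan2(M[1,0],M[0,0]); sp=0 if yaw is None else -(yaw-y)/(np.pi/2)
    print("frac",d.round(4),"spin",round(sp,4))
E
python3 - <<'E'
from h import *
cs=cams()
for n in cs:
    c=cs[n]; print(n)
    x0,x1,y0,y1=(90,330,150,260) if n=="top" else (120,360,190,360)
    for k,f in(("white",white),("pink",pink),("teal",teal),("red",red)):
        m=f(c); m2=np.zeros_like(m); m2[y0:y1,x0:x1]=m[y0:y1,x0:x1]
        print(k,[(b[0].tolist(),b[1].tolist()) for b in blobs(m2,8,2500)])
    print(blue(c).sum(), blobs(blue(c),200))
g=ray(cs["top"],(562/1.4286,315/1.4286),50)
print(g); print(rack(cs,[g[0],g[1],.1])); print([rack(cs,[g[0],g[1],.1],(n,)) for n in cs])
E
```

```text
top
white [([123.6, 209.6], [119, 205, 10, 10, 85]), ([160.6, 209.8], [156, 205, 10, 11, 86]), ([179.5, 209.8], [175, 205, 10, 11, 85]), ([114.3, 229.6], [100, 228, 42, 4, 103])]
pink [([246.3, 190.9], [243, 186, 7, 11, 55]), ([265.7, 191.1], [263, 186, 6, 11, 46]), ([261.9, 219.2], [260, 215, 5, 9, 38])]
teal [([303.1, 195.7], [300, 191, 8, 11, 65]), ([144.1, 211.0], [138, 206, 14, 11, 111]), ([282.1, 218.3], [279, 214, 7, 10, 57])]
red [([98.2, 217.3], [95, 214, 7, 8, 45])]
2454 [(array([391.8, 220.5]), array([ 350,  200,   85,   42, 2454], dtype=int32))]
side
white [([168.3, 209.0], [156, 198, 26, 23, 473]), ([168.9, 235.1], [159, 231, 21, 8, 73]), ([225.9, 263.6], [221, 254, 10, 21, 185]), ([209.8, 272.9], [204, 263, 12, 22, 195]), ([175.2, 294.1], [169, 284, 13, 22, 230]), ([194.2, 319.8], [134, 284, 115, 69, 1128]), ([152.9, 319.0], [152, 317, 3, 6, 14])]
pink [([274.0, 225.0], [270, 211, 9, 29, 193]), ([259.8, 232.4], [256, 220, 8, 28, 194]), ([293.0, 238.7], [289, 225, 9, 29, 211])]
teal [([304.8, 215.1], [301, 199, 11, 34, 224]), ([193.0, 283.5], [188, 273, 11, 22, 205])]
red [([154.4, 309.8], [149, 305, 12, 11, 100])]
1684 [(array([372.7, 195.4]), array([ 345,  170,   57,   52, 1684], dtype=int32))]
[ 508.81401699 -327.57135527   50.        ]
(array([ 5.12216073e+02, -3.29001580e+02,  1.95994236e-01]), np.float64(140.5))
[(array([ 5.12201420e+02, -3.28595514e+02,  1.96459218e-01]), np.float64(64.0)), (array([ 5.13371426e+02, -3.31832997e+02,  1.94925504e-01]), np.float64(55.5625))]
```

```bash
python3 - <<'E'
from h import *
cs=cams()
t=cv2.cvtColor(cs["top"]["frame"],cv2.COLOR_RGB2BGR); s=cv2.cvtColor(cs["side"]["frame"],cv2.COLOR_RGB2BGR)
a=cv2.resize(t[160:250,85:325],(780,292),interpolation=cv2.INTER_NEAREST); b=cv2.resize(s[195:320,150:360],(504,300),interpolation=cv2.INTER_NEAREST)
o=np.zeros((592,780,3),np.uint8); o[:292]=a; o[292:,:504]=b
cv2.imwrite("pics/crop1.png",o)
for u in(240,243,246,249,252): print(u,[hsv(cs["top"])[v,u].tolist() for v in(187,190,194)])
E
```

```text
240 [[2, 28, 171], [4, 25, 171], [13, 19, 189]]
243 [[167, 149, 215], [167, 143, 211], [176, 62, 165]]
246 [[166, 156, 217], [166, 154, 215], [170, 181, 131]]
249 [[169, 115, 210], [169, 141, 186], [171, 174, 123]]
252 [[110, 4, 218], [150, 1, 206], [5, 26, 180]]
```

View pics/crop1.png

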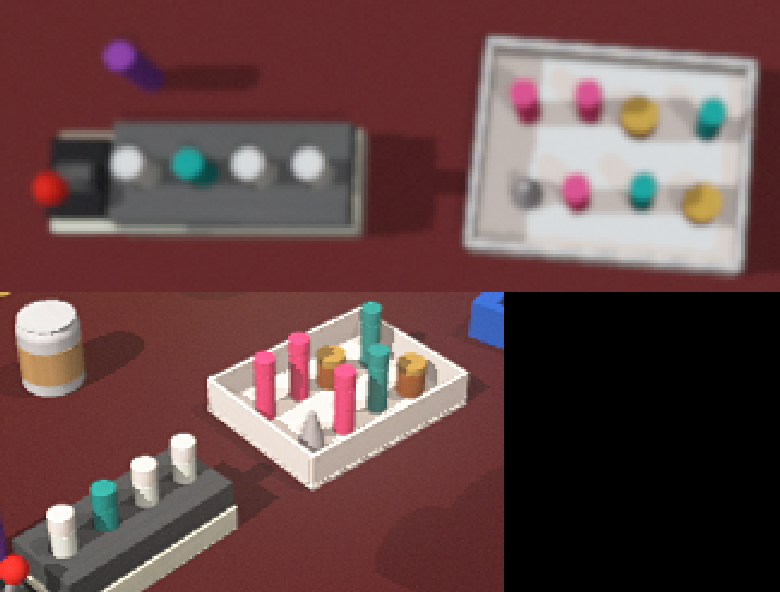

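The crop confirms the choice: three white caps and one teal stand in the warmer, the purple look-alike is outside it, and there are three pinks in the crate.

```bash
cat >> h.py <<'E'
def pinkL(c): h=hsv(c).astype(int); return (h[...,0]>158)&(h[...,0]<178)&(h[...,1]>85)&(h[...,2]>110)
def tealL(c): h=hsv(c).astype(int); return (h[...,0]>78)&(h[...,0]<100)&(h[...,1]>70)
def vial(cs,f,p0,z,names=("top","side")):
    K=8; D={}
    for n in names:
        c=cs[n]; m=f(c).astype(np.uint8); w=cv2.boundingRect(np.float32(proj(c,cyl(*p0,*z,rad=18))))
        e=np.zeros_like(m); e[w[1]:w[1]+w[3],w[0]:w[0]+w[2]]=1
        D[n]=(w,cv2.resize((m*e)[w[1]:w[1]+w[3],w[0]:w[0]+w[2]],None,fx=K,fy=K,interpolation=cv2.INTER_NEAREST))
    def cost(p):
        t=0
        for n,(w,m) in D.items():
            o=np.zeros_like(m); h=cv2.convexHull(np.float32(proj(cs[n],cyl(*p,*z))))
            cv2.fillConvexPoly(o,np.int32(((h-[[w[:2]]]+.5)*K-.5)*16),1,shift=4); t+=(o!=m).sum()/K/K
        return t
    s=minimize(cost,p0,method="Nelder-Mead",options=dict(initial_simplex=np.array(p0)+np.array([[0,0],[6,0],[0,6]])))
    return s.x.round(1),round(s.fun,1)
E
python3 - <<'E'
from h import *
cs=cams(); T=cs["top"]
for k,f,L,z in(("spent",white,[(123.6,209.6),(160.6,209.8),(179.5,209.8)],(60,102)),("keeper",tealL,[(143,210)],(60,102)),
  ("pink",pinkL,[(246,189),(265,189),(261,218)],(5,85)),("teal",tealL,[(303,194),(282,217)],(5,85))):
    for uv in L:
        p=ray(T,uv,z[1])[:2]
        print(k,p.round(1),[vial(cs,f,p,z,n) for n in(("top",),("side",),("top","side"))])
print(ray(T,(98.2,217.3),85),ray(cs["side"],(154.4,309.8),85))
E
```

```text
spent [507.2 385.8] [(array([512.2, 399.2]), np.float64(44.5)), (array([506.9, 385.5]), np.float64(20.3)), (array([507.1, 385.8]), np.float64(81.5))]
spent [509.6 290.1] [(array([512.1, 294.5]), np.float64(35.8)), (array([511.3, 288.3]), np.float64(30.4)), (array([510.7, 289.7]), np.float64(84.6))]
spent [511.1 241.3] [(array([514.2, 245.7]), np.float64(28.2)), (array([511.9, 240.4]), np.float64(25.9)), (array([511.4, 241.7]), np.float64(69.4))]
keeper [507.7 335.6] [(array([509. , 338.8]), np.float64(22.2)), (array([508.2, 336.5]), np.float64(17.4)), (array([508.2, 337. ]), np.float64(44.1))]
pink [575.8  72.8] [(array([579.9,  75. ]), np.float64(28.0)), (array([582.7,  68.8]), np.float64(38.1)), (array([579.2,  72.6]), np.float64(82.9))]
pink [577.4  22.3] [(array([580.1,  21.6]), np.float64(34.5)), (array([583.8,  16.5]), np.float64(29.5)), (array([580.8,  19.6]), np.float64(76.9))]
pink [498.8  30.1] [(array([500.5,  29.4]), np.float64(33.2)), (array([503.3,  25.3]), np.float64(22.3)), (array([501.6,  27.1]), np.float64(64.0))]
teal [566.8 -79. ] [(array([567.4, -81.4]), np.float64(37.9)), (array([567. , -85.5]), np.float64(75.9)), (array([567.1, -83.5]), np.float64(122.3))]
teal [503.2 -24.9] [(array([504.5, -25.1]), np.float64(38.6)), (array([509.9, -32.2]), np.float64(63.9)), (array([507.2, -28.9]), np.float64(112.2))]
[487.80762969 456.45255788  85.        ] [494.39739353 445.93904319  85.        ]
```

{"api": "carry_out", "payload": {"steps": [[0.3, -0.1, 0, -0.12], [0.6, -0.2, 0, -0.24], [0.9, -0.3, 0, -0.36], [0.9, -0.3, 0, -0.48], [0.9, -0.3, 0, -0.6], [0.9, -0.3, 0, -0.72], [0.9, -0.3, 0, -0.858], [0.9, -0.3, 0, -0.858]], "hand": -0.1}}

```text
clock: 1.4
eef_pos: [275.2, -528.1, 248.3]
ee_rot: [0.697, 0.717, 0.0, 0.0]
wrist_force: [-0.2, -0.5, 0.8]
opening: 46.8
grip_force: 0.0
```

```bash
python3 -c "
from h import *
to([511.5,241,180],1.6)"
```

```text
t1.40 pos[ 275.2 -528.1  248.3] yaw1.6000 z[ 0. -0. -1.] F[-0.2 -0.5  0.8] open46.8 q[ 1.26  0.28 -0.31  1.53  0.09  1.34  0.98]
frac [5.0793 1.7242 0.4556] spin -0.0
```

{"api": "carry_out", "payload": {"steps": [[0.4, 0.3, 0, 0], [0.9, 0.7, 0, 0], [0.9, 0.7, 0, 0], [0.9, 0.7, 0, 0]]}}

```text
clock: 1.9
eef_pos: [379.2, -386.7, 248.8]
ee_rot: [0.696, 0.718, 0.0, 0.0]
wrist_force: [-1.2, -0.1, -0.0]
opening: 47.1
grip_force: 0.0
```

{"api": "carry_out", "payload": {"steps": [[0.4, 0.3, 0, 0], [0.8, 0.6, 0, 0], [1.0, 0.7, 0, 0], [1.0, 0.7, 0, 0]]}}

```text
clock: 2.4
eef_pos: [479.0, -233.3, 248.7]
ee_rot: [0.695, 0.719, 0.001, 0.0]
wrist_force: [-0.6, -0.1, 0.4]
opening: 46.9
grip_force: 0.0
```

{"api": "carry_out", "payload": {"steps": [[0.4, 0.1, 0, 0], [0.8, 0.2, 0, 0], [1.0, 0.324, 0, 0], [1.0, 0.324, 0, 0]]}}

```text
clock: 2.9
eef_pos: [521.9, -84.6, 248.4]
ee_rot: [0.697, 0.717, 0.0, 0.0]
wrist_force: [0.6, 0.0, -0.2]
opening: 47.0
grip_force: 0.0
```

{"api": "carry_out", "payload": {"steps": [[0.4, 0, 0, 0], [0.8, 0, 0, 0], [1.0, 0, 0, 0], [1.0, 0, 0, 0]]}}

```text
clock: 3.4
eef_pos: [516.9, 64.3, 248.3]
ee_rot: [0.697, 0.717, -0.0, 0.0]
wrist_force: [-0.2, -0.3, 0.1]
opening: 46.9
grip_force: 0.0
```

{"api": "carry_out", "payload": {"steps": [[0.4, 0, 0, 0], [0.8, 0, 0, 0], [1.0, 0, 0, 0], [1.0, 0, 0, 0]]}}

```text
clock: 3.9
eef_pos: [513.0, 213.8, 247.9]
ee_rot: [0.697, 0.717, -0.0, -0.0]
wrist_force: [0.9, -0.7, 0.3]
opening: 47.2
grip_force: 0.0
```

{"api": "carry_out", "payload": {"steps": [[0.18, 0, 0.2, 0], [0.18, 0, 0.45, 0], [0.18, 0, 0.45, 0], [0.18, 0, 0.45, 0]]}}

```text
clock: 4.4
eef_pos: [513.2, 239.2, 182.0]
ee_rot: [0.698, 0.716, 0.0, 0.001]
wrist_force: [-0.3, 0.3, -0.2]
opening: 46.8
grip_force: 0.0
```

```bash
python3 -c "
from h import *
to([511.5,241.5,84],1.6)"
```

```text
t4.40 pos[513.2 239.2 182. ] yaw1.5964 z[ 0.001 -0.    -1.   ] F[-0.3  0.3 -0.2] open46.8 q[ 0.18  0.37 -0.85  1.67  0.29  1.23 -0.7 ]
frac [ 0.0156 -0.0118  0.6534] spin -0.0023
```

{"api": "carry_out", "payload": {"steps": [[0.015, -0.01, 0.1, 0], [0.015, -0.01, 0.3, 0], [0.015, -0.01, 0.5, 0], [0.015, -0.01, 0.655, 0], [0.015, -0.01, 0.655, 0], [0.015, -0.01, 0.655, 0]]}}

```text
clock: 5.15
eef_pos: [510.8, 243.5, 83.6]
ee_rot: [0.697, 0.717, 0.001, 0.0]
wrist_force: [-0.7, 0.8, -0.1]
opening: 47.1
grip_force: 0.0
```

{"api": "carry_out", "payload": {"steps": [[0, 0, 0, 0], [0, 0, 0, 0], [0, 0, 0, 0], [0, 0, 0, 0], [0, 0, 0, 0], [0, 0, 0, 0]], "hand": 1, "grip_force": 30}}

```text
clock: 5.9
eef_pos: [510.9, 243.5, 83.7]
ee_rot: [0.697, 0.717, 0.001, 0.001]
wrist_force: [-0.1, -0.1, 6.6]
opening: 22.9
grip_force: 29.3
```

```bash
python3 -c "
from h import *
st()
c=viewer.read_camera('side')
f=cv2.cvtColor(c['frame'],cv2.COLOR_RGB2BGR)[200:350,130:330]
cv2.imwrite('pics/g1.png',cv2.resize(f,(800,600),interpolation=cv2.INTER_NEAREST))"
```

```text
t5.90 pos[510.9 243.5  83.7] yaw1.5994 z[ 0.002  0.    -1.   ] F[-0.1 -0.1  6.6] open22.9 q[ 0.13  0.48 -0.8   1.77  0.39  1.06 -0.78]
```

View pics/g1.png

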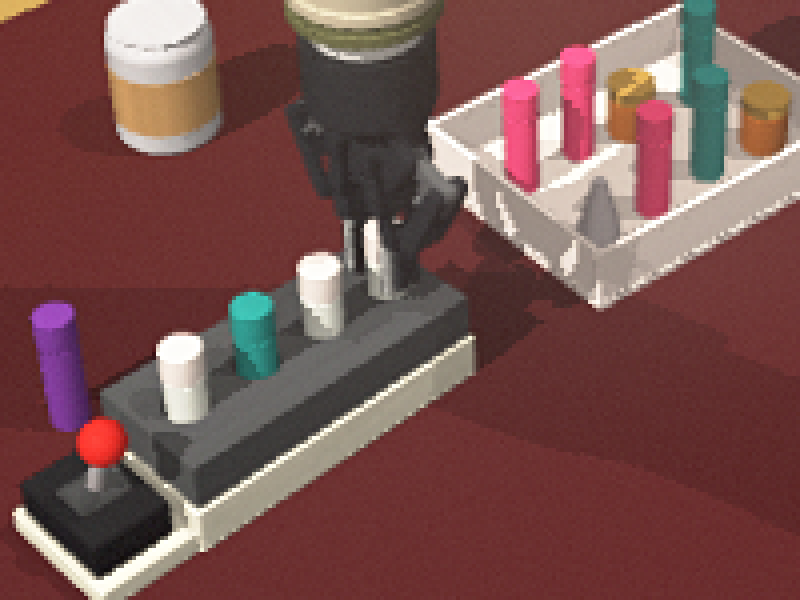

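{"api": "carry_out", "payload": {"steps": [[0, 0, -0.1, 0], [0, 0, -0.3, 0], [0, 0, -0.6, 0], [0, 0, -0.85, 0], [0, 0, -0.85, 0]]}}

```text
clock: 6.58
eef_pos: [511.4, 244.3, 213.9]
ee_rot: [0.697, 0.717, 0.003, 0.001]
wrist_force: [0.4, 0.2, -0.7]
opening: 23.3
grip_force: 29.8
```

{"api": "carry_out", "payload": {"steps": [[-0.2, 0, 0, 0], [-0.5, 0, 0, 0], [-0.8, 0, 0, 0], [-1, 0, 0, 0], [-1, 0, 0, 0]]}}

```text
clock: 7.2
eef_pos: [514.6, 90.4, 209.7]
ee_rot: [0.698, 0.716, -0.001, 0.0]
wrist_force: [-0.0, -0.0, -0.5]
opening: 23.1
grip_force: 29.8
```

{"api": "carry_out", "payload": {"steps": [[-0.3, 0, 0, 0], [-0.6, 0, 0, 0], [-0.9, 0, 0, 0], [-1, 0, 0, 0], [-1, 0, 0, 0]]}}

```text
clock: 7.82
eef_pos: [518.9, -56.3, 209.9]
ee_rot: [0.697, 0.717, 0.0, -0.0]
wrist_force: [0.3, 0.4, -0.9]
opening: 23.3
grip_force: 29.8
```

{"api": "carry_out", "payload": {"steps": [[-0.3, 0, 0, 0], [-0.6, 0, 0, 0], [-0.9, 0, 0, 0], [-1, 0, 0, 0], [-1, 0, 0, 0]]}}

```text
clock: 8.45
eef_pos: [523.7, -205.2, 209.9]
ee_rot: [0.697, 0.718, 0.0, -0.0]
wrist_force: [-1.2, -1.0, -0.1]
opening: 23.2
grip_force: 29.8
```

{"api": "carry_out", "payload": {"steps": [[-0.3, 0, 0, 0], [-0.6, 0, 0, 0], [-0.9, 0, 0, 0], [-1, 0, 0, 0], [-1, 0, 0, 0]]}}

```text
clock: 9.07
eef_pos: [528.4, -354.8, 210.0]
ee_rot: [0.696, 0.718, 0.001, -0.0]
wrist_force: [-0.7, 0.2, -0.6]
opening: 23.2
grip_force: 29.8
```

```bash
cat >> h.py <<'E'
def pocket(p,k):
    y=(-75,-25,25,75)[k]; return np.array([p[0]-np.sin(p[2])*y,p[1]+np.cos(p[2])*y])
E
python3 -c "
from h import *
cs=cams(); p,f=rack(cs,[512,-329,.196],('side',)); print(p,f)
print([pocket(p,k).round(1) for k in range(4)])
p,f=rack(cs,[512,-329,.196],('top',)); print(p,f)
to([*pocket([512.4,-329,.196],0),160],1.6)"
```

```text
[ 5.13481278e+02 -3.31824149e+02  1.96160832e-01] 53.9375
[array([ 528.1, -405.4]), array([ 518.4, -356.3]), array([ 508.6, -307.3]), array([ 498.9, -258.3])]
[ 5.11955185e+02 -3.27855797e+02  1.93203740e-01] 310.625
t9.18 pos[ 528.7 -353.5  210.3] yaw1.6029 z[ 0.001  0.001 -1.   ] F[-0.5  0.6 -0.9] open23.4 q[ 0.92  0.43 -0.54  1.46  0.22  1.31  0.4 ]
frac [-0.3266 -0.0218  0.335 ] spin 0.0018
```

{"api": "carry_out", "payload": {"steps": [[-0.2, -0.01, 0.1, 0], [-0.33, -0.015, 0.3, 0], [-0.33, -0.015, 0.5, 0], [-0.33, -0.015, 0.53, 0], [-0.33, -0.015, 0.53, 0]]}}

```text
clock: 9.8
eef_pos: [527.7, -404.7, 131.7]
ee_rot: [0.696, 0.718, 0.0, 0.0]
wrist_force: [0.2, 1.2, 0.1]
opening: 22.8
grip_force: 29.8
```

```bash
python3 -c "
from h import *
st()
c=viewer.read_camera('side'); P=proj(c,[[526,-404,100]])[0]; print(P)
u,v=P.astype(int)
f=cv2.cvtColor(c['frame'],cv2.COLOR_RGB2BGR)[max(v-45,0):v+45,u-70:u+50]
print(u,v)
cv2.imwrite('pics/p1.png',cv2.resize(f,(800,600),interpolation=cv2.INTER_NEAREST))"
```

```text
t9.80 pos[ 527.7 -404.7  131.7] yaw1.6015 z[ 0.001 -0.    -1.   ] F[0.2 1.2 0.1] open22.8 q[ 0.95  0.55 -0.5   1.46  0.27  1.2   0.44]
[387.60336573 162.96939235]
387 162
```

View pics/p1.png

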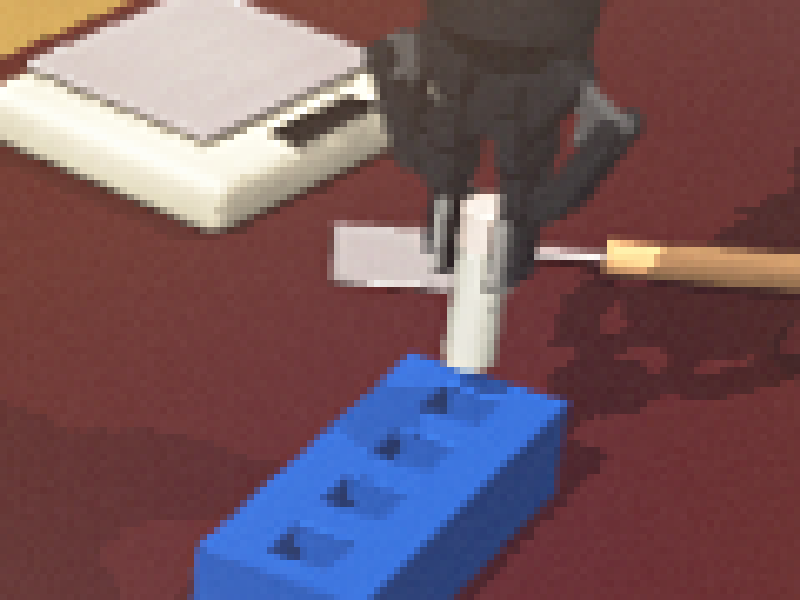

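The side crop shows the vial hanging upright just above the far pocket. Its foot is at about (470,370) and the pocket at about (465,405).

```bash
cat >> h.py <<'E'
def inhand(f,length=62,cut=28):   # foot fit in side view
    s,M=st(); z=s["eef_pos"][2]-length; cs={"side":viewer.read_camera("side")}
    c=cs["side"]; p=s["eef_pos"][:2]
    def ff(c):
        m=f(c).copy(); lim=proj(c,[[*p,z+cut]])[0][1]; m[:int(lim)]=False; return m
    m=ff(c); K=8
    w=cv2.boundingRect(np.float32(proj(c,cyl(*p,z,z+cut,rad=18))))
    D=cv2.resize(m[w[1]:w[1]+w[3],w[0]:w[0]+w[2]].astype(np.uint8),None,fx=K,fy=K,interpolation=cv2.INTER_NEAREST)
    lim=(int(proj(c,[[*p,z+cut]])[0][1])-w[1])*K
    def cost(q):
        o=np.zeros_like(D); h=cv2.convexHull(np.float32(proj(c,cyl(*q,z,z+cut+20))))
        cv2.fillConvexPoly(o,np.int32(((h-[[w[:2]]]+.5)*K-.5)*16),1,shift=4); o[:max(lim,0)]=0
        return (o!=D).sum()/K/K
    q=minimize(cost,p,method="Nelder-Mead",options=dict(initial_simplex=p+np.array([[0,0],[5,0],[0,5]])))
    print("vial-in-hand side",q.x.round(1),round(q.fun,1),"minus tcp",(q.x-p).round(1)); return q.x
def whiteL(c): h=hsv(c).astype(int); return (h[...,1]<70)&(h[...,2]>120)
E
python3 -c "
from h import *
inhand(white);inhand(whiteL)
p,f=rack(cams(),[512,-329,.196],('side',)); print(p,pocket(p,0))"
```

```text
t9.85 pos[ 527.8 -405.3  132.3] yaw1.6010 z[ 0.002 -0.001 -1.   ] F[0.1 0.4 0.2] open23.0 q[ 0.95  0.55 -0.5   1.46  0.27  1.2   0.44]
vial-in-hand side [ 532.6 -414.8] 6.9 minus tcp [ 4.8 -9.5]
t9.90 pos[ 527.8 -405.6  132.4] yaw1.6006 z[ 0.002 -0.001 -1.   ] F[ 0.  -0.2  0.7] open23.2 q[ 0.95  0.55 -0.5   1.46  0.27  1.2   0.44]
vial-in-hand side [ 530.5 -412.5] 7.1 minus tcp [ 2.7 -6.9]
[ 5.13047795e+02 -3.31971728e+02  1.98386461e-01] [ 527.829372   -405.50066781]
```

```bash
python3 -c "
from h import *
c=viewer.read_camera('side'); Rm=cv2.Rodrigues(c['rvec'])[0]; print((-Rm.T@c['tvec'].ravel()).round(), Rm.round(2))
P=proj(c,[[527.8,-405.5,70],[527.8,-405.5,90],[538,-405.5,70],[527.8,-395.5,70]]); print(P)
m=whiteL(c)
for v in range(160,178): print(v,np.nonzero(m[v,375:400])[0]+375)
"
```

```text
[-264.  825.  873.] [[-0.7  -0.71  0.01]
 [-0.4   0.39 -0.83]
 [ 0.59 -0.58 -0.56]]
[[386.2541952  171.23881183]
 [387.02548379 165.49892721]
 [383.55201854 170.05419403]
 [384.28779485 172.35186651]]
160 [381 382 383 384 385 386 387 388 389 390 391 392]
161 [385 386 387 388 389 390 391 392]
162 [385 386 387 388 389 390 391 392]
163 [385 386 387 388 389 390 391 392]
164 [384 385 386 387 388 389 390 391 392]
165 [384 385 386 387 388 389 390 391 392]
166 [384 385 386 387 388 389 390 391]
167 [384 385 386 387 388 389 390 391]
168 [384 385 386 387 388 389 390 391]
169 [384 385 386 387 388 389 390 391]
170 [384 385 386 387 388 389 390 391]
171 [384 385 386 387 388 389 390 391]
172 [387 388 389]
173 []
174 []
175 []
176 []
177 []
```

{"api": "carry_out", "payload": {"steps": [[0.022, -0.003, 0.03, 0], [0.022, -0.003, 0.08, 0], [0.022, -0.003, 0.13, 0], [0.022, -0.003, 0.17, 0], [0.022, -0.003, 0.2, 0], [0.022, -0.003, 0.2, 0]]}}

```text
clock: 10.85
eef_pos: [526.0, -402.6, 100.0]
ee_rot: [0.697, 0.717, -0.0, -0.0]
wrist_force: [-0.2, 1.1, -0.5]
opening: 23.2
grip_force: 29.8
```

```bash
python3 -c "
from h import *
st()"
```

```text
t10.85 pos[ 526.  -402.6  100. ] yaw1.5996 z[-0.001  0.001 -1.   ] F[-0.2  1.1 -0.5] open23.2 q[ 0.94  0.58 -0.49  1.49  0.29  1.15  0.43]
```

{"api": "carry_out", "payload": {"steps": [[0, 0, 0.04, 0], [0, 0, 0.08, 0], [0, 0, 0.12, 0], [0, 0, 0.15, 0], [0, 0, 0.175, 0], [0, 0, 0.175, 0]]}}

```text
clock: 11.6
eef_pos: [526.1, -402.7, 73.9]
ee_rot: [0.697, 0.717, -0.0, -0.0]
wrist_force: [-0.9, 2.4, -2.1]
opening: 23.0
grip_force: 29.8
```

```bash
python3 -c "
from h import *
st()"
```

```text
t11.60 pos[ 526.1 -402.7   73.9] yaw1.5996 z[-0.  0. -1.] F[-0.9  2.4 -2.1] open23.0 q[ 0.94  0.6  -0.48  1.51  0.3   1.1   0.42]
```

{"api": "carry_out", "payload": {"steps": [[0, 0, 0.01, 0], [0, 0, 0.015, 0], [0, 0, 0.015, 0], [0, 0, 0.015, 0]]}}

```text
clock: 12.1
eef_pos: [526.2, -402.8, 73.7]
ee_rot: [0.697, 0.717, -0.0, 0.0]
wrist_force: [-5.8, 7.5, 13.0]
opening: 23.3
grip_force: 31.3
```

{"api": "carry_out", "payload": {"steps": [[0, 0, 0, 0], [0, 0, 0, 0], [0, 0, 0, 0], [0, 0, 0, 0]], "hand": -0.1}}

```text
clock: 12.6
eef_pos: [526.1, -402.9, 71.9]
ee_rot: [0.697, 0.717, -0.0, 0.0]
wrist_force: [0.4, 1.2, -0.4]
opening: 47.2
grip_force: 0.0
```

{"api": "carry_out", "payload": {"steps": [[0, 0, -0.1, 0], [0, 0, -0.3, 0], [0, 0, -0.6, 0], [0, 0, -0.85, 0], [0, 0, -0.85, 0]]}}

```text
clock: 13.22
eef_pos: [527.8, -403.5, 204.6]
ee_rot: [0.697, 0.717, 0.0, 0.004]
wrist_force: [0.9, 1.3, 1.0]
opening: 47.1
grip_force: 0.0
```

{"api": "carry_out", "payload": {"steps": [[0.4, 0, 0, 0], [0.8, 0, 0, 0], [1, 0, 0, 0], [1, 0, 0, 0]]}}

```text
clock: 13.72
eef_pos: [522.2, -249.9, 200.1]
ee_rot: [0.695, 0.719, 0.0, 0.0]
wrist_force: [0.1, -0.1, 0.6]
opening: 46.8
grip_force: 0.0
```

{"api": "carry_out", "payload": {"steps": [[0.4, 0, 0, 0], [0.8, 0, 0, 0], [1, 0, 0, 0], [1, 0, 0, 0]]}}

```text
clock: 14.22
eef_pos: [517.7, -101.2, 199.9]
ee_rot: [0.696, 0.718, 0.0, 0.0]
wrist_force: [-1.3, 0.0, 0.0]
opening: 46.9
grip_force: 0.0
```

{"api": "carry_out", "payload": {"steps": [[0.4, 0, 0, 0], [0.8, 0, 0, 0], [1, 0, 0, 0], [1, 0, 0, 0]]}}

```text
clock: 14.72
eef_pos: [513.5, 48.0, 199.7]
ee_rot: [0.696, 0.718, 0.0, -0.0]
wrist_force: [0.3, 0.4, 0.0]
opening: 47.0
grip_force: 0.0
```

{"api": "carry_out", "payload": {"steps": [[0.4, 0, 0, 0], [0.8, 0, 0, 0], [1, 0, 0, 0], [1, 0, 0, 0]]}}

```text
clock: 15.22
eef_pos: [509.4, 197.3, 199.3]
ee_rot: [0.696, 0.718, 0.0, -0.0]
wrist_force: [0.7, -0.6, -0.1]
opening: 46.9
grip_force: 0.0
```

```bash
cat >> h.py <<'E'
def rackvials(p):
    cs=cams()
    for f in(rack(cs,p,('side',)),rack(cs,p,('top',))): print("rack",f[0].round(3),f[1],[pocket(f[0],k).round(1).tolist() for k in range(4)])
    return cs
E
python3 -c "
from h import *
to([510.5,289.5,204],1.6)
cs=rackvials([512,-329,.196])
for n in cs: print(n,vial(cs,white,np.array([526,-404]),(50,92),(n,)))
c=cs['side']; u,v=proj(c,[[512,-329,50]])[0].astype(int); f=cv2.cvtColor(c['frame'],cv2.COLOR_RGB2BGR)[v-45:v+45,u-60:u+60]
cv2.imwrite('pics/r1.png',cv2.resize(f,(800,600),interpolation=cv2.INTER_NEAREST))"
```

```text
t15.22 pos[509.4 197.3 199.3] yaw1.6007 z[-0.     0.001 -1.   ] F[ 0.7 -0.6 -0.1] open46.9 q[ 0.28  0.3  -0.86  1.7   0.24  1.25 -0.6 ]
frac [ 0.6143  0.0257 -0.031 ] spin 0.0005
rack [ 5.12918e+02 -3.32019e+02  2.06000e-01] 71.9375 [[528.3, -405.4], [518.0, -356.5], [507.8, -307.5], [497.5, -258.6]]
rack [ 5.12420e+02 -3.28555e+02  1.95000e-01] 80.5625 [[527.0, -402.1], [517.3, -353.1], [507.6, -304.0], [497.9, -255.0]]
top (array([ 532.1, -416.1]), np.float64(37.5))
side (array([ 525.3, -404.5]), np.float64(22.1))
```

View pics/r1.png

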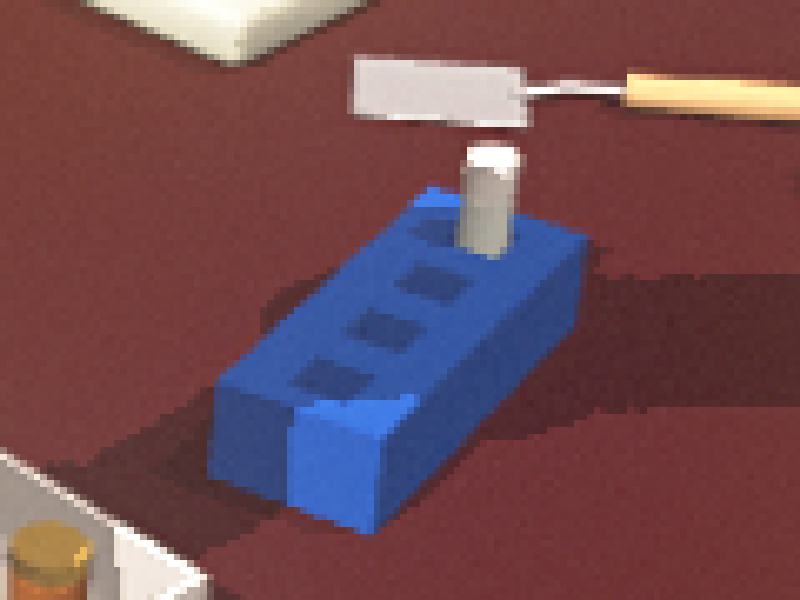

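The side crop shows vial 1 standing in the far pocket, with its base at about (485,250). It made contact at z 73.7, which matches fully home. On to the second spent vial.

{"api": "carry_out", "payload": {"steps": [[0.3, 0.01, 0, 0], [0.613, 0.015, 0, 0], [0.613, 0.015, 0.2, 0], [0.613, 0.015, 0.4, 0], [0.613, 0.015, 0.4, 0]]}}

```text
clock: 15.95
eef_pos: [508.8, 285.7, 137.4]
ee_rot: [0.698, 0.716, -0.002, -0.0]
wrist_force: [-0.6, -0.2, 0.5]
opening: 47.1
grip_force: 0.0
```

```bash
python3 -c "
from h import *
to([509.9,289.3,84],1.6)"
```

```text
t15.95 pos[508.8 285.7 137.4] yaw1.5964 z[-0.003 -0.003 -1.   ] F[-0.6 -0.2  0.5] open47.1 q[ 0.08  0.46 -0.84  1.67  0.37  1.18 -0.83]
frac [0.025  0.0093 0.3561] spin -0.0023
```

{"api": "carry_out", "payload": {"steps": [[0, 0, 0.1, 0], [0, 0, 0.2, 0], [0, 0, 0.3, 0], [0, 0, 0.36, 0], [0, 0, 0.36, 0], [0, 0, 0.36, 0]]}}

```text
clock: 16.7
eef_pos: [508.7, 289.2, 85.9]
ee_rot: [0.697, 0.717, 0.0, 0.0]
wrist_force: [-0.3, -0.5, 0.1]
opening: 46.9
grip_force: 0.0
```

```bash
python3 -c "
from h import *
to([509.9,289.3,84],1.6)"
```

```text
t16.70 pos[508.7 289.2  85.9] yaw1.5997 z[ 0.001  0.    -1.   ] F[-0.3 -0.5  0.1] open46.9 q[ 0.05  0.52 -0.81  1.71  0.42  1.09 -0.87]
frac [0.0002 0.008  0.013 ] spin -0.0002
```

Small correction, grip, lift, then carry to the rack. The target is pocket 1 at about (517.2, -353.5).

{"api": "carry_out", "payload": {"steps": [[0, 0.006, 0.013, 0], [0, 0.006, 0.013, 0], [0, 0.006, 0.013, 0]]}}

```text
clock: 17.08
eef_pos: [509.5, 289.0, 83.7]
ee_rot: [0.697, 0.717, 0.0, 0.0]
wrist_force: [0.9, 0.5, -0.3]
opening: 47.2
grip_force: 0.0
```

{"api": "carry_out", "payload": {"steps": [[0, 0, 0, 0], [0, 0, 0, 0], [0, 0, 0, 0], [0, 0, 0, 0], [0, 0, 0, 0], [0, 0, 0, 0]], "hand": 1}}

```text
clock: 17.82
eef_pos: [509.5, 289.0, 83.7]
ee_rot: [0.697, 0.717, 0.0, 0.0]
wrist_force: [0.1, -1.1, 2.9]
opening: 23.4
grip_force: 29.4
```

{"api": "carry_out", "payload": {"steps": [[0, 0, -0.1, 0], [0, 0, -0.3, 0], [0, 0, -0.6, 0], [0, 0, -0.85, 0], [0, 0, -0.85, 0]]}}

```text
clock: 18.45
eef_pos: [510.4, 290.2, 215.0]
ee_rot: [0.697, 0.717, 0.003, 0.001]
wrist_force: [-0.2, -0.4, -1.1]
opening: 22.8
grip_force: 29.6
```

{"api": "carry_out", "payload": {"steps": [[-0.2, 0, 0, 0], [-0.5, 0, 0, 0], [-0.8, 0, 0, 0], [-1, 0, 0, 0], [-1, 0, 0, 0]]}}

```text
clock: 19.08
eef_pos: [513.9, 136.0, 210.7]
ee_rot: [0.698, 0.716, -0.001, 0.0]
wrist_force: [0.4, 0.2, -0.3]
opening: 22.9
grip_force: 29.6
```

{"api": "carry_out", "payload": {"steps": [[-0.3, 0, 0, 0], [-0.6, 0, 0, 0], [-0.9, 0, 0, 0], [-1, 0, 0, 0], [-1, 0, 0, 0]]}}

```text
clock: 19.7
eef_pos: [518.0, -10.6, 210.9]
ee_rot: [0.697, 0.717, 0.0, -0.0]
wrist_force: [0.8, 0.3, 0.2]
opening: 23.2
grip_force: 29.6
```

{"api": "carry_out", "payload": {"steps": [[-0.3, 0, 0, 0], [-0.6, 0, 0, 0], [-0.9, 0, 0, 0], [-1, 0, 0, 0], [-1, 0, 0, 0]]}}

```text
clock: 20.32
eef_pos: [522.8, -159.5, 211.0]
ee_rot: [0.697, 0.717, 0.0, -0.0]
wrist_force: [0.4, 0.3, 0.8]
opening: 23.0
grip_force: 29.6
```

{"api": "carry_out", "payload": {"steps": [[-0.3, -0.02, 0, 0], [-0.6, -0.05, 0, 0], [-0.9, -0.07, 0, 0], [-1, -0.07, 0, 0], [-1, -0.07, 0, 0]]}}

```text
clock: 20.95
eef_pos: [517.0, -309.4, 211.0]
ee_rot: [0.696, 0.718, 0.001, -0.0]
wrist_force: [0.8, 1.4, -0.3]
opening: 23.3
grip_force: 29.6
```

```bash
python3 -c "
from h import *
rackvials([512,-329,.196])
to([517.2,-353.5,130],1.6)"
```

```text
rack [ 5.13078e+02 -3.31776e+02  2.00000e-01] 64.125 [[528.0, -405.3], [518.0, -356.3], [508.1, -307.3], [498.2, -258.3]]
rack [ 5.10505e+02 -3.20690e+02  1.88000e-01] 838.1875 [[524.5, -394.4], [515.2, -345.2], [505.8, -296.1], [496.5, -247.0]]
t21.05 pos[ 517.3 -308.1  211.3] yaw1.6030 z[ 0.001  0.001 -1.   ] F[ 0.1 -0.1  0.4] open23.4 q[ 0.93  0.36 -0.59  1.55  0.2   1.29  0.35]
frac [-0.3027 -0.0104  0.5415] spin 0.0019
```

{"api": "carry_out", "payload": {"steps": [[-0.15, 0, 0.1, 0], [-0.295, 0, 0.3, 0], [-0.295, 0, 0.5, 0], [-0.295, 0, 0.54, 0], [-0.295, 0, 0.54, 0], [-0.295, 0, 0.54, 0]]}}

```text
clock: 21.8
eef_pos: [518.2, -355.3, 131.6]
ee_rot: [0.697, 0.717, 0.0, 0.001]
wrist_force: [-0.4, -1.7, -0.1]
opening: 22.8
grip_force: 29.6
```

```bash
cat >> h.py <<'E'
def lat(f,length=62,n=4,th=0):   # lateral offset of the held vial in side view, mm (camera right)
    s,M=st(); c=viewer.read_camera("side"); m=f(c); p=s["eef_pos"]; z=p[2]-length; o=[]
    for h in np.linspace(8,30,n):
        q=proj(c,[[p[0],p[1],z+h],[p[0]-7.07,p[1]-7.07,z+h]]); v=int(round(q[0][1])); u=q[0][0]
        k=np.nonzero(m[v,int(u)-12:int(u)+13])[0]+int(u)-12
        if len(k): o.append(((k.min()+k.max())/2-u)/(q[1][0]-u)*10); 
    print("lateral mm",np.round(o,1))
E
python3 -c "
from h import *
lat(whiteL); to([517.2,-353.5,100],1.6)"
```

```text
t21.80 pos[ 518.2 -355.3  131.6] yaw1.6000 z[ 0.002 -0.001 -1.   ] F[-0.4 -1.7 -0.1] open22.8 q[ 0.94  0.48 -0.54  1.57  0.26  1.16  0.38]
lateral mm [11.7 10.9 10.  10.7]
t21.85 pos[ 518.2 -355.4  131.5] yaw1.6000 z[ 0.002 -0.001 -1.   ] F[-0.2 -1.   0.9] open22.9 q[ 0.94  0.48 -0.54  1.57  0.26  1.16  0.38]
frac [ 0.0132 -0.0067  0.2102] spin 0.0
```

{"api": "carry_out", "payload": {"steps": [[0.008, -0.006, 0.03, 0], [0.008, -0.006, 0.08, 0], [0.008, -0.006, 0.13, 0], [0.008, -0.006, 0.17, 0], [0.008, -0.006, 0.2, 0], [0.008, -0.006, 0.2, 0]]}}

```text
clock: 22.6
eef_pos: [516.4, -354.0, 99.7]
ee_rot: [0.697, 0.717, -0.0, -0.0]
wrist_force: [-0.0, 0.8, -0.7]
opening: 23.2
grip_force: 29.6
```

```bash
python3 -c "
from h import *
st()"
```

```text
t22.60 pos[ 516.4 -354.    99.7] yaw1.5996 z[-0.  0. -1.] F[-0.   0.8 -0.7] open23.2 q[ 0.94  0.51 -0.53  1.6   0.28  1.11  0.36]
```

{"api": "carry_out", "payload": {"steps": [[0, 0, 0.04, 0], [0, 0, 0.08, 0], [0, 0, 0.12, 0], [0, 0, 0.15, 0], [0, 0, 0.18, 0], [0, 0, 0.18, 0], [0, 0, 0.183, 0], [0, 0, 0.183, 0]]}}

```text
clock: 23.6
eef_pos: [517.1, -354.4, 73.5]
ee_rot: [0.697, 0.717, 0.0, 0.001]
wrist_force: [-0.8, 1.0, 5.6]
opening: 23.3
grip_force: 30.5
```

{"api": "carry_out", "payload": {"steps": [[0, 0, 0, 0], [0, 0, 0, 0], [0, 0, 0, 0], [0, 0, 0, 0]], "hand": -0.1}}

```text
clock: 24.1
eef_pos: [516.4, -354.1, 72.6]
ee_rot: [0.697, 0.717, -0.0, -0.0]
wrist_force: [-0.2, -0.7, -0.7]
opening: 47.0
grip_force: 0.0
```

{"api": "carry_out", "payload": {"steps": [[0, 0, -0.1, 0], [0, 0, -0.3, 0], [0, 0, -0.6, 0], [0, 0, -0.85, 0], [0, 0, -0.85, 0]]}}

```text
clock: 24.72
eef_pos: [518.2, -354.7, 204.8]
ee_rot: [0.697, 0.717, 0.001, 0.003]
wrist_force: [0.2, -0.9, -0.6]
opening: 46.7
grip_force: 0.0
```

{"api": "carry_out", "payload": {"steps": [[0.4, 0, 0, 0], [0.8, 0, 0, 0], [1, 0, 0, 0], [1, 0, 0, 0]]}}

```text
clock: 25.22
eef_pos: [512.3, -201.3, 200.4]
ee_rot: [0.695, 0.719, -0.0, 0.0]
wrist_force: [0.1, -1.1, 0.1]
opening: 47.1
grip_force: 0.0
```

{"api": "carry_out", "payload": {"steps": [[0.4, 0, 0, 0], [0.8, 0, 0, 0], [1, 0, 0, 0], [1, 0, 0, 0]]}}

```text
clock: 25.72
eef_pos: [507.9, -52.7, 200.3]
ee_rot: [0.696, 0.718, 0.0, 0.0]
wrist_force: [-1.0, -1.0, -0.6]
opening: 46.8
grip_force: 0.0
```

{"api": "carry_out", "payload": {"steps": [[0.4, 0, 0, 0], [0.8, 0, 0, 0], [1, 0, 0, 0], [1, 0, 0, 0]]}}

```text
clock: 26.22
eef_pos: [503.8, 96.6, 200.1]
ee_rot: [0.696, 0.718, 0.0, -0.0]
wrist_force: [1.2, 0.5, -0.6]
opening: 47.1
grip_force: 0.0
```

{"api": "carry_out", "payload": {"steps": [[0.4, 0, 0, 0], [0.8, 0, 0, 0], [1, 0, 0, 0], [1, 0, 0, 0]]}}

```text
clock: 26.72
eef_pos: [499.7, 245.9, 199.7]
ee_rot: [0.696, 0.718, -0.0, -0.0]
wrist_force: [-0.3, -0.9, -0.2]
opening: 46.8
grip_force: 0.0
```

{"api": "carry_out", "payload": {"steps": [[0.4, 0, 0, 0], [0.8, 0.05, 0, 0], [0.93, 0.08, 0, 0], [0.93, 0.08, 0, 0], [0.93, 0.08, 0.3, 0], [0.93, 0.08, 0.3, 0], [0.93, 0.08, 0.3, 0]]}}

```text
clock: 27.6
eef_pos: [508.5, 383.9, 156.5]
ee_rot: [0.698, 0.716, 0.0, 0.0]
wrist_force: [0.4, 1.0, 1.4]
opening: 47.3
grip_force: 0.0
```

```bash
python3 -c "
from h import *
rackvials([512,-329,.196])
to([507.3,385.3,84],1.6)"
```

```text
rack [ 5.13202e+02 -3.31634e+02  2.02000e-01] 178.375 [[528.3, -405.1], [518.2, -356.1], [508.2, -307.1], [498.1, -258.2]]
rack [ 5.12693e+02 -3.28958e+02  1.91000e-01] 84.1875 [[526.9, -402.6], [517.4, -353.5], [507.9, -304.4], [498.5, -255.3]]
t27.70 pos[508.3 385.1 157. ] yaw1.5983 z[ 0.002  0.001 -1.   ] F[-0.1  1.2  1.1] open47.0 q[-0.1   0.57 -0.86  1.5   0.44  1.27 -0.98]
frac [ 0.0012 -0.0076  0.4869] spin -0.0011
```

{"api": "carry_out", "payload": {"steps": [[0, -0.005, 0.15, 0], [0, -0.005, 0.3, 0], [0, -0.005, 0.42, 0], [0, -0.005, 0.487, 0], [0, -0.005, 0.487, 0], [0, -0.005, 0.487, 0]]}}

```text
clock: 28.45
eef_pos: [506.7, 385.8, 82.8]
ee_rot: [0.697, 0.717, 0.0, 0.0]
wrist_force: [-0.2, 0.3, 0.6]
opening: 47.3
grip_force: 0.0
```

```bash
python3 -c "
from h import *
to([507.3,385.3,84],1.6)"
```

```text
t28.45 pos[506.7 385.8  82.8] yaw1.5996 z[ 0.001  0.001 -1.   ] F[-0.2  0.3  0.6] open47.3 q[-0.12  0.64 -0.82  1.57  0.5   1.15 -1.02]
frac [-0.0033  0.0037 -0.0083] spin -0.0002
```

{"api": "carry_out", "payload": {"steps": [[0, 0, 0, 0], [0, 0, 0, 0], [0, 0, 0, 0], [0, 0, 0, 0], [0, 0, 0, 0], [0, 0, 0, 0]], "hand": 1}}

```text
clock: 29.2
eef_pos: [506.8, 385.7, 82.7]
ee_rot: [0.697, 0.717, 0.0, 0.0]
wrist_force: [-0.5, -0.0, 4.6]
opening: 23.2
grip_force: 29.8
```

{"api": "carry_out", "payload": {"steps": [[0, 0, -0.1, 0], [0, 0, -0.3, 0], [0, 0, -0.6, 0], [0, 0, -0.85, 0], [0, 0, -0.85, 0]]}}

```text
clock: 29.82
eef_pos: [507.2, 386.6, 213.5]
ee_rot: [0.697, 0.717, 0.003, 0.0]
wrist_force: [-1.3, -0.1, -1.5]
opening: 22.9
grip_force: 29.9
```

{"api": "carry_out", "payload": {"steps": [[-0.2, 0, 0, 0], [-0.5, 0, 0, 0], [-0.8, 0, 0, 0], [-1, 0, 0, 0], [-1, 0, 0, 0]]}}

```text
clock: 30.45
eef_pos: [511.3, 232.3, 209.0]
ee_rot: [0.698, 0.716, -0.001, 0.001]
wrist_force: [0.3, 0.5, 0.0]
opening: 23.4
grip_force: 29.9
```

{"api": "carry_out", "payload": {"steps": [[-0.3, 0, 0, 0], [-0.6, 0, 0, 0], [-0.9, 0, 0, 0], [-1, 0, 0, 0], [-1, 0, 0, 0]]}}

```text
clock: 31.08
eef_pos: [515.1, 85.8, 209.5]
ee_rot: [0.697, 0.717, -0.0, -0.0]
wrist_force: [0.1, 0.3, -0.5]
opening: 23.3
grip_force: 29.9
```

{"api": "carry_out", "payload": {"steps": [[-0.3, 0, 0, 0], [-0.6, 0, 0, 0], [-0.9, 0, 0, 0], [-1, 0, 0, 0], [-1, 0, 0, 0]]}}

```text
clock: 31.7
eef_pos: [519.7, -63.1, 209.5]
ee_rot: [0.697, 0.717, 0.0, -0.0]
wrist_force: [-0.5, 1.0, 0.0]
opening: 23.1
grip_force: 29.9
```

{"api": "carry_out", "payload": {"steps": [[-0.3, -0.05, 0, 0], [-0.6, -0.1, 0, 0], [-0.9, -0.127, 0, 0], [-1, -0.127, 0, 0], [-1, -0.127, 0, 0], [-1, -0.127, 0, 0]]}}

```text
clock: 32.45
eef_pos: [505.5, -212.1, 209.7]
ee_rot: [0.696, 0.718, 0.0, -0.0]
wrist_force: [-0.1, -0.3, -1.2]
opening: 23.2
grip_force: 29.9
```

```bash
python3 -c "
from h import *
rackvials([512,-329,.196])
to([507.5,-305.2,130],1.6)"
```

```text
rack [ 5.12946e+02 -3.31769e+02  1.98000e-01] 175.0625 [[527.7, -405.3], [517.9, -356.3], [508.0, -307.3], [498.2, -258.2]]
rack [ 5.12262e+02 -3.16163e+02  4.23000e-01] 2134.8125 [[543.0, -384.6], [522.5, -339.0], [502.0, -293.4], [481.5, -247.8]]
t32.55 pos[ 505.3 -212.8  209.8] yaw1.6025 z[ 0.  0. -1.] F[ 0.2  0.4 -0.7] open23.3 q[ 0.91  0.26 -0.69  1.69  0.17  1.25  0.22]
frac [-0.6161 -0.0048  0.5319] spin 0.0016
```

{"api": "carry_out", "payload": {"steps": [[-0.3, 0, 0, 0], [-0.615, 0, 0.1, 0], [-0.615, 0, 0.3, 0], [-0.615, 0, 0.5, 0], [-0.615, 0, 0.53, 0], [-0.615, 0, 0.53, 0], [-0.615, 0, 0.53, 0]]}}

```text
clock: 33.42
eef_pos: [508.2, -307.2, 131.7]
ee_rot: [0.697, 0.717, 0.0, 0.001]
wrist_force: [1.0, 0.0, -0.2]
opening: 23.6
grip_force: 29.9
```

```bash
python3 -c "
from h import *
rackvials([512,-329,.196])
to([507.3,-305.0,100],1.6)"
```

```text
rack [ 5.12907e+02 -3.31551e+02  2.00000e-01] 293.625 [[527.8, -405.1], [517.9, -356.1], [507.9, -307.1], [498.0, -258.0]]
rack [ 5.12022e+02 -3.25248e+02  2.06000e-01] 1253.0625 [[527.4, -398.7], [517.1, -349.7], [506.9, -300.8], [496.7, -251.8]]
t33.52 pos[ 507.9 -307.3  131.3] yaw1.5997 z[ 0.001 -0.001 -1.   ] F[ 0.1 -0.1  0.1] open23.0 q[ 0.96  0.42 -0.61  1.66  0.26  1.14  0.31]
frac [ 0.0157 -0.0041  0.2089] spin -0.0002
```

{"api": "carry_out", "payload": {"steps": [[0.014, -0.003, 0.03, 0], [0.014, -0.003, 0.08, 0], [0.014, -0.003, 0.13, 0], [0.014, -0.003, 0.17, 0], [0.014, -0.003, 0.2, 0], [0.014, -0.003, 0.2, 0]]}}

```text
clock: 34.28
eef_pos: [506.7, -305.0, 99.7]
ee_rot: [0.697, 0.717, -0.0, -0.0]
wrist_force: [0.2, -0.1, -0.4]
opening: 23.6
grip_force: 29.9
```

```bash
python3 -c "
from h import *
st()"
```

```text
t34.27 pos[ 506.7 -305.    99.7] yaw1.5995 z[-0.  0. -1.] F[ 0.2 -0.1 -0.4] open23.6 q[ 0.95  0.46 -0.6   1.69  0.29  1.08  0.29]
```

{"api": "carry_out", "payload": {"steps": [[0, 0, 0.04, 0], [0, 0, 0.08, 0], [0, 0, 0.12, 0], [0, 0, 0.15, 0], [0, 0, 0.18, 0], [0, 0, 0.186, 0], [0, 0, 0.188, 0], [0, 0, 0.188, 0]]}}

```text
clock: 35.28
eef_pos: [507.1, -305.1, 72.7]
ee_rot: [0.697, 0.717, -0.0, 0.0]
wrist_force: [-2.4, 1.3, 8.0]
opening: 23.1
grip_force: 30.7
```

{"api": "carry_out", "payload": {"steps": [[0, 0, 0, 0], [0, 0, 0, 0], [0, 0, 0, 0], [0, 0, 0, 0]], "hand": -0.1}}

```text
clock: 35.78
eef_pos: [506.8, -305.0, 71.8]
ee_rot: [0.697, 0.717, -0.0, -0.0]
wrist_force: [0.4, 0.3, 0.9]
opening: 47.2
grip_force: 0.0
```

{"api": "carry_out", "payload": {"steps": [[0, 0, -0.1, 0], [0, 0, -0.3, 0], [0, 0, -0.6, 0], [0, 0, -0.85, 0], [0, 0, -0.85, 0]]}}

```text
clock: 36.4
eef_pos: [508.6, -305.5, 203.8]
ee_rot: [0.697, 0.717, 0.001, 0.003]
wrist_force: [0.4, 0.0, -1.1]
opening: 46.8
grip_force: 0.0
```

{"api": "carry_out", "payload": {"steps": [[0.4, 0, 0, 0], [0.8, 0, 0, 0], [1, 0, 0, 0], [1, 0, 0, 0]]}}

```text
clock: 36.9
eef_pos: [502.5, -152.3, 199.6]
ee_rot: [0.695, 0.719, -0.0, 0.0]
wrist_force: [0.7, -0.7, 0.3]
opening: 46.9
grip_force: 0.0
```

{"api": "carry_out", "payload": {"steps": [[0.4, 0, 0, 0], [0.8, 0, 0, 0], [1, 0, 0, 0], [1, 0, 0, 0], [1, 0, 0, 0]]}}

```text
clock: 37.52
eef_pos: [498.3, -6.8, 199.2]
ee_rot: [0.698, 0.717, -0.0, 0.0]
wrist_force: [-0.1, 0.3, -0.0]
opening: 47.2
grip_force: 0.0
```

```bash
python3 -c "
from h import *
cs=rackvials([512,-329,.196])
for k,p in enumerate([(526.5,-403),(517,-354),(507.5,-305)]): print([vial(cs,white,np.array(p),(50,92),(n,)) for n in cs])
print(vial(cs,pinkL,np.array([501,28]),(5,85),('side',)))
to([501,28,150],1.55)
c=cs['side']; f=cv2.cvtColor(c['frame'],cv2.COLOR_RGB2BGR)[100:325,130:430]
cv2.imwrite('pics/r3.png',cv2.resize(f,(800,600),interpolation=cv2.INTER_NEAREST))"
```

```text
rack [ 5.12723e+02 -3.31207e+02  2.04000e-01] 192.3125 [[527.9, -404.7], [517.8, -355.7], [507.7, -306.7], [497.5, -257.8]]
rack [ 5.11871e+02 -3.28121e+02  1.93000e-01] 96.9375 [[526.3, -401.7], [516.7, -352.7], [507.1, -303.6], [497.5, -254.5]]
[(array([ 533.7, -418. ]), np.float64(42.2)), (array([ 526.2, -402.3]), np.float64(50.3))]
[(array([ 518. , -354.8]), np.float64(50.7)), (array([ 515.8, -352.6]), np.float64(68.8))]
[(array([ 508.3, -306.4]), np.float64(44.8)), (array([ 505.8, -309. ]), np.float64(39.2))]
(array([503.3,  25.2]), np.float64(21.6))
t37.62 pos[498.3  -6.9 199.2] yaw1.5970 z[-0. -0. -1.] F[-0.1 -1.  -0.1] open46.8 q[ 0.7   0.17 -0.84  1.82  0.13  1.21 -0.15]
frac [0.2321 0.0241 0.328 ] spin 0.03
```

View pics/r3.png

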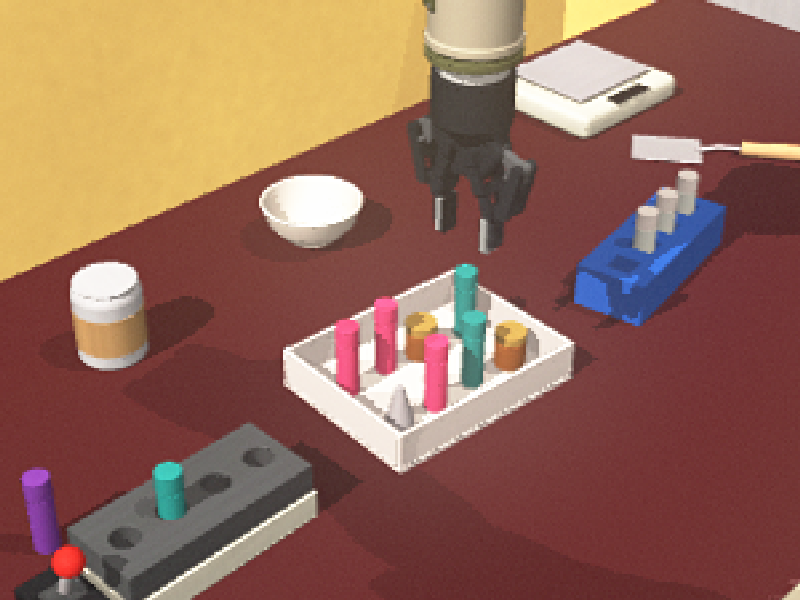

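The picture shows three white vials seated in the rack, three empty wells around the teal keeper, and the crate undisturbed. Next is the front pink vial, at about (435,370) in the crop.

{"api": "carry_out", "payload": {"steps": [[0.2, 0.015, 0, 0], [0.233, 0.022, 0.2, 0], [0.233, 0.022, 0.45, 0], [0.233, 0.022, 0.45, 0], [0.233, 0.022, 0.45, 0], [0.233, 0.022, 0.45, 0]]}}

```text
clock: 38.38
eef_pos: [501.5, 29.6, 133.4]
ee_rot: [0.697, 0.717, 0.001, 0.001]
wrist_force: [0.5, 0.3, 0.5]
opening: 47.1
grip_force: 0.0
```

```bash
python3 -c "
from h import *
to([501.5,28,67],1.6)
c=viewer.read_camera('side'); f=cv2.cvtColor(c['frame'],cv2.COLOR_RGB2BGR)[185:275,230:350]
cv2.imwrite('pics/k1.png',cv2.resize(f,(800,600),interpolation=cv2.INTER_NEAREST))"
```

```text
t38.38 pos[501.5  29.6 133.4] yaw1.5989 z[ 0.002 -0.    -1.   ] F[0.5 0.3 0.5] open47.1 q[ 0.61  0.26 -0.84  1.88  0.22  1.09 -0.29]
frac [-0.0106 -0.0011  0.4426] spin -0.0007
```

View pics/k1.png

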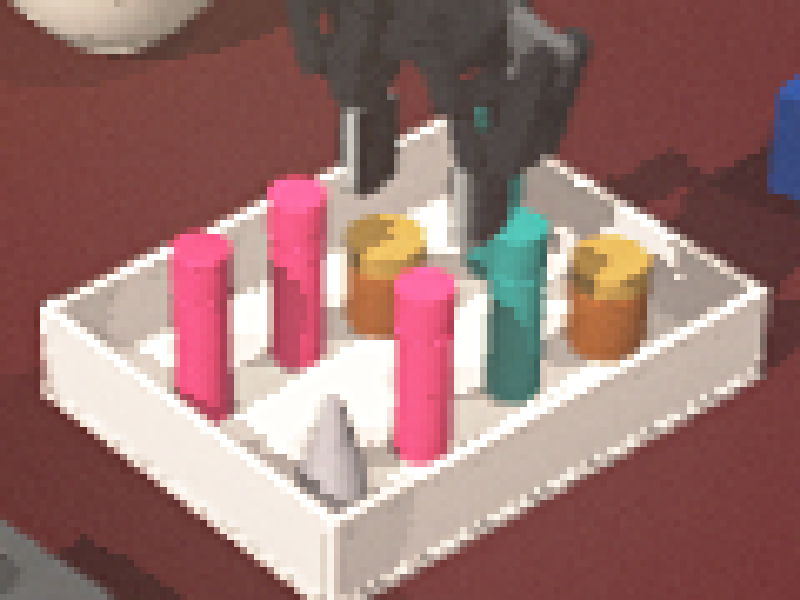

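The crop shows the open fingers straddling the front pink vial, whose cap is at about (425,285), with clearance to the neighbours. Descending now.

{"api": "carry_out", "payload": {"steps": [[-0.009, 0, 0.1, 0], [-0.009, 0, 0.2, 0], [-0.009, 0, 0.3, 0], [-0.009, 0, 0.4, 0], [-0.009, 0, 0.44, 0], [-0.009, 0, 0.44, 0], [-0.009, 0, 0.44, 0]]}}

```text
clock: 39.3
eef_pos: [500.9, 28.6, 66.3]
ee_rot: [0.697, 0.717, 0.0, 0.0]
wrist_force: [-0.7, 1.1, 0.3]
opening: 46.9
grip_force: 0.0
```

```bash
python3 -c "
from h import *
to([501.5,28,67],1.6)"
```

```text
t39.30 pos[500.9  28.6  66.3] yaw1.5996 z[ 0.001 -0.    -1.   ] F[-0.7  1.1  0.3] open46.9 q[ 0.56  0.36 -0.8   1.94  0.32  0.96 -0.37]
frac [-0.004   0.0036 -0.0044] spin -0.0003
```

{"api": "carry_out", "payload": {"steps": [[0, 0, 0, 0], [0, 0, 0, 0], [0, 0, 0, 0], [0, 0, 0, 0], [0, 0, 0, 0], [0, 0, 0, 0]], "hand": 1}}

```text
clock: 40.05
eef_pos: [500.9, 28.5, 66.3]
ee_rot: [0.697, 0.717, 0.0, 0.0]
wrist_force: [0.2, 0.4, 6.0]
opening: 23.2
grip_force: 30.3
```

{"api": "carry_out", "payload": {"steps": [[0, 0, -0.1, 0], [0, 0, -0.25, 0], [0, 0, -0.45, 0], [0, 0, -0.65, 0], [0, 0, -0.85, 0], [0, 0, -0.85, 0]]}}

```text
clock: 40.8
eef_pos: [501.7, 28.8, 196.0]
ee_rot: [0.697, 0.717, 0.001, 0.002]
wrist_force: [-0.1, -1.0, -0.1]
opening: 23.0
grip_force: 29.8
```

{"api": "carry_out", "payload": {"steps": [[0.2, 0.02, 0, 0], [0.5, 0.06, 0, 0], [0.8, 0.1, 0, 0], [0.9, 0.108, 0, 0], [0.9, 0.108, 0, 0]]}}

```text
clock: 41.42
eef_pos: [512.3, 164.5, 192.9]
ee_rot: [0.696, 0.718, -0.0, -0.0]
wrist_force: [0.9, 0.7, -0.7]
opening: 23.4
grip_force: 29.8
```

{"api": "carry_out", "payload": {"steps": [[0.2, 0, 0, 0], [0.4, 0, 0, 0], [0.51, 0, 0, 0], [0.515, 0, 0.2, 0], [0.515, 0, 0.4, 0], [0.515, 0, 0.4, 0], [0.515, 0, 0.4, 0]]}}

```text
clock: 42.3
eef_pos: [511.3, 240.7, 134.4]
ee_rot: [0.697, 0.717, 0.0, 0.0]
wrist_force: [-0.2, 0.7, -0.4]
opening: 23.5
grip_force: 29.8
```

```bash
python3 -c "
from h import *
to([510.9,241.3,95],1.6); lat(pinkL); inhand(pinkL)
c=viewer.read_camera('side'); f=cv2.cvtColor(c['frame'],cv2.COLOR_RGB2BGR)[195:345,130:330]
cv2.imwrite('pics/k2.png',cv2.resize(f,(800,600),interpolation=cv2.INTER_NEAREST))"
```

```text
t42.30 pos[511.3 240.7 134.4] yaw1.5986 z[ 0.001  0.    -1.   ] F[-0.2  0.7 -0.4] open23.5 q[ 0.21  0.44 -0.9   1.72  0.37  1.16 -0.76]
frac [ 0.0043 -0.0029  0.263 ] spin -0.0009
t42.30 pos[511.3 240.7 134.4] yaw1.5986 z[ 0.001  0.    -1.   ] F[-0.2  0.7 -0.4] open23.5 q[ 0.21  0.44 -0.9   1.72  0.37  1.16 -0.76]
lateral mm [0.2 0.6 1.  1.4]
t42.35 pos[511.4 241.  134.8] yaw1.5988 z[ 0.002  0.    -1.   ] F[ 0.1  0.4 -0.5] open23.2 q[ 0.21  0.44 -0.9   1.72  0.37  1.16 -0.76]
vial-in-hand side [515.4 237.1] 9.6 minus tcp [ 4.  -3.9]
```

View pics/k2.png

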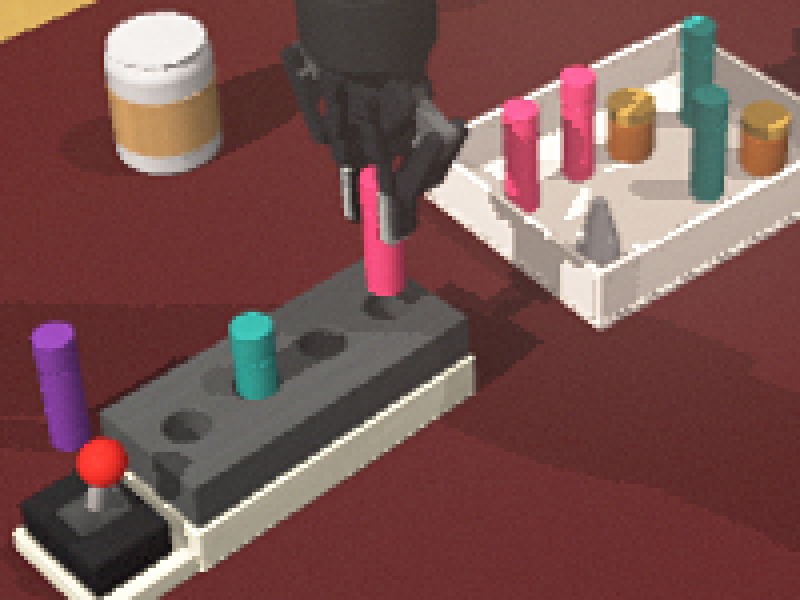

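The crop shows the pink vial hanging upright just above the end well, whose rim is at about (388,302), and the crate undisturbed. Inserting it.

{"api": "carry_out", "payload": {"steps": [[0.003, -0.003, 0.03, 0], [0.003, -0.003, 0.06, 0], [0.003, -0.003, 0.09, 0], [0.003, -0.003, 0.12, 0], [0.003, -0.003, 0.15, 0], [0.003, -0.003, 0.18, 0], [0.003, -0.003, 0.18, 0]]}}

```text
clock: 43.32
eef_pos: [510.0, 241.5, 106.0]
ee_rot: [0.697, 0.717, -0.0, -0.0]
wrist_force: [-0.6, -0.3, -0.4]
opening: 23.3
grip_force: 29.8
```

```bash
python3 -c "
from h import *
st()"
```

```text
t43.33 pos[510.  241.5 106. ] yaw1.5996 z[-0.001 -0.    -1.   ] F[-0.6 -0.3 -0.4] open23.3 q[ 0.19  0.47 -0.88  1.75  0.4   1.11 -0.79]
```

{"api": "carry_out", "payload": {"steps": [[0, 0, 0.03, 0], [0, 0, 0.06, 0], [0, 0, 0.09, 0], [0, 0, 0.12, 0], [0, 0, 0.145, 0], [0, 0, 0.157, 0], [0, 0, 0.16, 0], [0, 0, 0.16, 0]]}}

```text
clock: 44.32
eef_pos: [510.2, 241.7, 83.3]
ee_rot: [0.697, 0.717, -0.0, 0.0]
wrist_force: [-4.7, -2.5, 10.3]
opening: 23.1
grip_force: 30.9
```

{"api": "carry_out", "payload": {"steps": [[0, 0, 0, 0], [0, 0, 0, 0], [0, 0, 0, 0], [0, 0, 0, 0]], "hand": -0.1}}

```text
clock: 44.82
eef_pos: [510.2, 241.5, 82.3]
ee_rot: [0.697, 0.717, -0.0, -0.0]
wrist_force: [0.4, -0.2, 0.2]
opening: 46.7
grip_force: 0.0
```

{"api": "carry_out", "payload": {"steps": [[0, 0, -0.1, 0], [0, 0, -0.3, 0], [0, 0, -0.6, 0], [0, 0, -0.75, 0], [0, 0, -0.75, 0]]}}

```text
clock: 45.45
eef_pos: [511.0, 242.3, 197.5]
ee_rot: [0.697, 0.717, 0.002, 0.001]
wrist_force: [-0.3, 0.2, -0.6]
opening: 47.1
grip_force: 0.0
```

{"api": "carry_out", "payload": {"steps": [[-0.3, 0.15, 0, 0], [-0.6, 0.3, 0, 0], [-0.9, 0.437, 0, 0], [-0.9, 0.437, 0, 0]]}}

```text
clock: 45.95
eef_pos: [580.9, 103.4, 193.7]
ee_rot: [0.699, 0.715, -0.001, 0.0]
wrist_force: [0.2, 0.2, -0.5]
opening: 47.2
grip_force: 0.0
```

{"api": "carry_out", "payload": {"steps": [[-0.227, 0, 0, 0], [-0.227, 0, 0.2, 0], [-0.227, 0, 0.4, 0], [-0.227, 0, 0.4, 0], [-0.227, 0, 0.4, 0], [-0.227, 0, 0.4, 0]]}}

```text
clock: 46.7
eef_pos: [581.2, 75.0, 136.2]
ee_rot: [0.697, 0.717, 0.001, 0.001]
wrist_force: [-0.3, 0.0, 0.5]
opening: 46.8
grip_force: 0.0
```

```bash
python3 -c "
from h import *
to([580.5,72.5,66.5],1.6)
cs=cams();print(vial(cs,pinkL,np.array([511,241]),(60,102),('side',)),vial(cs,pinkL,np.array([511,241]),(60,102),('top',)))"
```

```text
t46.70 pos[581.2  75.  136.2] yaw1.5998 z[ 0.002  0.    -1.   ] F[-0.3  0.   0.5] open46.8 q[ 0.46  0.46 -0.84  1.67  0.37  1.17 -0.44]
frac [-0.0163 -0.0057  0.4648] spin -0.0001
(array([510.9, 240.1]), np.float64(18.8)) (array([510.9, 243.9]), np.float64(18.5))
```

{"api": "carry_out", "payload": {"steps": [[-0.014, 0, 0.1, 0], [-0.014, 0, 0.2, 0], [-0.014, 0, 0.3, 0], [-0.014, 0, 0.4, 0], [-0.014, 0, 0.46, 0], [-0.014, 0, 0.46, 0], [-0.014, 0, 0.46, 0]]}}

```text
clock: 47.68
eef_pos: [581.0, 72.5, 66.4]
ee_rot: [0.697, 0.717, 0.0, 0.0]
wrist_force: [0.5, -0.4, -0.5]
opening: 47.4
grip_force: 0.0
```

```bash
python3 -c "
from h import *
to([580.5,72.5,66.5],1.6)"
```

```text
t47.67 pos[581.   72.5  66.4] yaw1.5996 z[ 0.001  0.    -1.   ] F[ 0.5 -0.4 -0.5] open47.4 q[ 0.43  0.54 -0.79  1.73  0.44  1.06 -0.48]
frac [-0.0002 -0.0031 -0.0009] spin -0.0002
```

{"api": "carry_out", "payload": {"steps": [[0, 0, 0, 0], [0, 0, 0, 0], [0, 0, 0, 0], [0, 0, 0, 0], [0, 0, 0, 0], [0, 0, 0, 0]], "hand": 1}}

```text
clock: 48.42
eef_pos: [581.0, 72.4, 66.4]
ee_rot: [0.697, 0.717, 0.0, 0.0]
wrist_force: [-0.7, 0.1, 5.9]
opening: 22.9
grip_force: 31.1
```

{"api": "carry_out", "payload": {"steps": [[0, 0, -0.1, 0], [0, 0, -0.25, 0], [0, 0, -0.45, 0], [0, 0, -0.65, 0], [0, 0, -0.85, 0], [0, 0, -0.85, 0]]}}

```text
clock: 49.18
eef_pos: [581.9, 73.0, 197.1]
ee_rot: [0.697, 0.717, 0.002, 0.002]
wrist_force: [0.1, 0.2, -0.8]
opening: 23.1
grip_force: 30.7
```

{"api": "carry_out", "payload": {"steps": [[0.2, -0.1, 0, 0], [0.5, -0.25, 0, 0], [0.8, -0.4, 0, 0], [0.9, -0.436, 0, 0], [0.9, -0.436, 0, 0]]}}

```text
clock: 49.8
eef_pos: [511.0, 206.0, 193.4]
ee_rot: [0.696, 0.718, -0.0, 0.0]
wrist_force: [0.3, -1.2, -0.4]
opening: 23.2
grip_force: 30.6
```

{"api": "carry_out", "payload": {"steps": [[0.2, 0, 0, 0], [0.4, 0, 0, 0], [0.55, 0, 0, 0], [0.559, 0, 0.2, 0], [0.559, 0, 0.4, 0], [0.559, 0, 0.4, 0], [0.559, 0, 0.4, 0]]}}

```text
clock: 50.68
eef_pos: [510.1, 288.6, 134.4]
ee_rot: [0.697, 0.717, 0.0, 0.0]
wrist_force: [0.5, -0.1, -0.2]
opening: 23.3
grip_force: 30.6
```

```bash
python3 -c "
from h import *
to([509.2,289.3,106],1.6); lat(pinkL)"
```

```text
t50.67 pos[510.1 288.6 134.4] yaw1.5980 z[ 0.001  0.    -1.   ] F[ 0.5 -0.1 -0.2] open23.3 q[ 0.11  0.49 -0.9   1.67  0.41  1.18 -0.86]
frac [ 0.005  -0.0058  0.1891] spin -0.0013
t50.67 pos[510.1 288.6 134.4] yaw1.5980 z[ 0.001  0.    -1.   ] F[ 0.5 -0.1 -0.2] open23.3 q[ 0.11  0.49 -0.9   1.67  0.41  1.18 -0.86]
lateral mm [-0.9 -0.4  0.1 -0.6]
```

{"api": "carry_out", "payload": {"steps": [[-0.002, 0, 0.03, 0], [-0.002, 0, 0.06, 0], [-0.002, 0, 0.09, 0], [-0.002, 0, 0.12, 0], [-0.002, 0, 0.15, 0], [-0.002, 0, 0.18, 0], [-0.002, 0, 0.18, 0]]}}

```text
clock: 51.6
eef_pos: [508.9, 288.9, 106.0]
ee_rot: [0.697, 0.717, -0.0, -0.0]
wrist_force: [-0.4, -0.1, -0.2]
opening: 23.0
grip_force: 30.6
```

```bash
python3 -c "
from h import *
st()"
```

```text
t51.60 pos[508.9 288.9 106. ] yaw1.5996 z[-0. -0. -1.] F[-0.4 -0.1 -0.2] open23.0 q[ 0.1   0.52 -0.88  1.69  0.44  1.14 -0.88]
```

{"api": "carry_out", "payload": {"steps": [[0, 0, 0.03, 0], [0, 0, 0.06, 0], [0, 0, 0.09, 0], [0, 0, 0.12, 0], [0, 0, 0.145, 0], [0, 0, 0.157, 0], [0, 0, 0.16, 0], [0, 0, 0.16, 0]]}}

```text
clock: 52.6
eef_pos: [509.0, 289.1, 83.3]
ee_rot: [0.697, 0.717, 0.0, 0.0]
wrist_force: [-3.4, -3.3, 9.7]
opening: 23.3
grip_force: 32.0
```

{"api": "carry_out", "payload": {"steps": [[0, 0, 0, 0], [0, 0, 0, 0], [0, 0, 0, 0], [0, 0, 0, 0]], "hand": -0.1}}

```text
clock: 53.1
eef_pos: [509.0, 288.9, 82.3]
ee_rot: [0.697, 0.717, -0.0, 0.0]
wrist_force: [0.5, 0.3, 0.7]
opening: 46.5
grip_force: 0.0
```

{"api": "carry_out", "payload": {"steps": [[0, 0, -0.1, 0], [0, 0, -0.3, 0], [0, 0, -0.6, 0], [0, 0, -0.75, 0], [0, 0, -0.75, 0]]}}

```text
clock: 53.72
eef_pos: [509.8, 289.8, 197.6]
ee_rot: [0.697, 0.717, 0.002, 0.001]
wrist_force: [-0.5, 0.3, -0.4]
opening: 47.4
grip_force: 0.0
```

{"api": "carry_out", "payload": {"steps": [[-0.3, 0.15, 0, 0], [-0.6, 0.3, 0, 0], [-0.9, 0.43, 0, 0], [-0.9, 0.43, 0, 0]]}}

```text
clock: 54.22
eef_pos: [578.9, 150.7, 193.7]
ee_rot: [0.699, 0.715, -0.001, 0.0]
wrist_force: [0.7, 0.6, 0.6]
opening: 47.0
grip_force: 0.0
```

{"api": "carry_out", "payload": {"steps": [[-0.4, 0, 0, 0], [-0.8, 0, 0, 0], [-0.909, 0, 0.2, 0], [-0.909, 0, 0.4, 0], [-0.909, 0, 0.4, 0], [-0.909, 0, 0.4, 0], [-0.909, 0, 0.4, 0]]}}

```text
clock: 55.1
eef_pos: [581.9, 20.3, 136.2]
ee_rot: [0.697, 0.718, 0.001, 0.001]
wrist_force: [-0.4, 0.0, -0.9]
opening: 47.0
grip_force: 0.0
```

```bash
python3 -c "
from h import *
to([581.3,19.7,66.5],1.6)
cs=cams()
print([vial(cs,pinkL,np.array(p),(60,102),(n,)) for p in((511,241),(509,289)) for n in cs])
print(vial(cs,pinkL,np.array([581,19.5]),(5,85),('side',)))"
```

```text
t55.10 pos[581.9  20.3 136.2] yaw1.6004 z[ 0.002  0.    -1.   ] F[-0.4  0.  -0.9] open47.0 q[ 0.56  0.46 -0.84  1.68  0.36  1.17 -0.34]
frac [-0.0041 -0.0046  0.4648] spin 0.0003
[(array([511.4, 244.7]), np.float64(16.2)), (array([511.3, 239.8]), np.float64(17.3)), (array([508.8, 293.2]), np.float64(14.7)), (array([509.7, 288.2]), np.float64(18.6))]
(array([583.8,  16.5]), np.float64(28.6))
```

{"api": "carry_out", "payload": {"steps": [[-0.004, -0.002, 0.1, 0], [-0.004, -0.002, 0.2, 0], [-0.004, -0.002, 0.3, 0], [-0.004, -0.002, 0.4, 0], [-0.004, -0.002, 0.46, 0], [-0.004, -0.002, 0.46, 0], [-0.004, -0.002, 0.46, 0]]}}

```text
clock: 56.08
eef_pos: [581.3, 19.1, 66.3]
ee_rot: [0.697, 0.717, 0.0, 0.0]
wrist_force: [0.3, 0.4, -0.4]
opening: 47.1
grip_force: 0.0
```

```bash
python3 -c "
from h import *
to([581,19.7,66.5],1.6)"
```

```text
t56.08 pos[581.3  19.1  66.3] yaw1.5996 z[ 0.001 -0.    -1.   ] F[ 0.3  0.4 -0.4] open47.1 q[ 0.52  0.54 -0.79  1.74  0.43  1.05 -0.39]
frac [ 0.0043 -0.0019 -0.001 ] spin -0.0003
```

{"api": "carry_out", "payload": {"steps": [[0, 0, 0, 0], [0, 0, 0, 0], [0, 0, 0, 0], [0, 0, 0, 0], [0, 0, 0, 0], [0, 0, 0, 0]], "hand": 1}}

```text
clock: 56.82
eef_pos: [581.3, 19.0, 66.5]
ee_rot: [0.697, 0.717, 0.0, 0.0]
wrist_force: [-1.1, 0.1, 6.1]
opening: 23.3
grip_force: 29.6
```

{"api": "carry_out", "payload": {"steps": [[0, 0, -0.1, 0], [0, 0, -0.25, 0], [0, 0, -0.45, 0], [0, 0, -0.65, 0], [0, 0, -0.9, 0], [0, 0, -0.9, 0]]}}

```text
clock: 57.58
eef_pos: [582.3, 19.5, 204.5]
ee_rot: [0.697, 0.717, 0.002, 0.002]
wrist_force: [0.5, -0.6, -1.6]
opening: 23.3
grip_force: 29.5
```

{"api": "carry_out", "payload": {"steps": [[0.2, -0.1, 0, 0], [0.5, -0.25, 0, 0], [0.8, -0.4, 0, 0], [0.9, -0.427, 0, 0], [0.9, -0.427, 0, 0]]}}

```text
clock: 58.2
eef_pos: [512.8, 152.6, 200.8]
ee_rot: [0.696, 0.718, -0.0, 0.0]
wrist_force: [0.5, 0.4, -0.5]
opening: 23.4
grip_force: 29.5
```

{"api": "carry_out", "payload": {"steps": [[0.2, 0, 0, 0], [0.5, 0, 0, 0], [0.8, 0, 0, 0], [0.9, 0, 0, 0], [0.9, 0, 0, 0]]}}

```text
clock: 58.82
eef_pos: [509.7, 286.4, 200.3]
ee_rot: [0.697, 0.717, -0.0, -0.0]
wrist_force: [0.2, -0.7, -1.0]
opening: 23.1
grip_force: 29.5
```

{"api": "carry_out", "payload": {"steps": [[0.2, 0, 0, 0], [0.5, 0, 0, 0], [0.65, 0, 0, 0], [0.655, 0, 0, 0], [0.655, 0, 0.2, 0], [0.655, 0, 0.45, 0], [0.655, 0, 0.45, 0], [0.655, 0, 0.45, 0]]}}

```text
clock: 59.82
eef_pos: [507.6, 384.2, 134.8]
ee_rot: [0.698, 0.717, 0.001, 0.0]
wrist_force: [-0.3, 0.8, -0.1]
opening: 23.1
grip_force: 29.5
```

```bash
python3 -c "
from h import *
to([506.5,385.3,106],1.6); lat(pinkL)"
```

```text
t59.83 pos[507.6 384.2 134.8] yaw1.5977 z[ 0.001  0.    -1.   ] F[-0.3  0.8 -0.1] open23.1 q[-0.08  0.6  -0.89  1.53  0.49  1.25 -1.01]
frac [ 0.0071 -0.0072  0.1922] spin -0.0014
t59.83 pos[507.6 384.2 134.8] yaw1.5977 z[ 0.001  0.    -1.   ] F[-0.3  0.8 -0.1] open23.1 q[-0.08  0.6  -0.89  1.53  0.49  1.25 -1.01]
lateral mm [-0.1 -0.5 -0.8 -1.1]
```

{"api": "carry_out", "payload": {"steps": [[0, -0.001, 0.03, 0], [0, -0.001, 0.06, 0], [0, -0.001, 0.09, 0], [0, -0.001, 0.12, 0], [0, -0.001, 0.15, 0], [0, -0.001, 0.18, 0], [0, -0.001, 0.18, 0]]}}

```text
clock: 60.75
eef_pos: [506.3, 384.9, 105.8]
ee_rot: [0.697, 0.717, -0.0, 0.0]
wrist_force: [0.8, -0.5, -1.9]
opening: 23.4
grip_force: 29.4
```

```bash
python3 -c "
from h import *
st()"
```

```text
t60.75 pos[506.3 384.9 105.8] yaw1.5994 z[-0.    -0.001 -1.   ] F[ 0.8 -0.5 -1.9] open23.4 q[-0.09  0.63 -0.88  1.55  0.51  1.2  -1.03]
```

{"api": "carry_out", "payload": {"steps": [[0, 0, 0.03, 0], [0, 0, 0.06, 0], [0, 0, 0.09, 0], [0, 0, 0.12, 0], [0, 0, 0.145, 0], [0, 0, 0.157, 0], [0, 0, 0.16, 0], [0, 0, 0.16, 0]]}}

```text
clock: 61.75
eef_pos: [506.4, 385.3, 83.5]
ee_rot: [0.697, 0.717, 0.0, 0.0]
wrist_force: [-0.6, -4.5, 10.7]
opening: 23.5
grip_force: 30.9
```

{"api": "carry_out", "payload": {"steps": [[0, 0, 0, 0], [0, 0, 0, 0], [0, 0, 0, 0], [0, 0, 0, 0]], "hand": -0.1}}

```text
clock: 62.25
eef_pos: [506.0, 385.3, 82.2]
ee_rot: [0.697, 0.717, -0.0, -0.0]
wrist_force: [0.4, 0.2, 1.2]
opening: 46.9
grip_force: 0.0
```

{"api": "carry_out", "payload": {"steps": [[0, 0, -0.1, 0], [0, 0, -0.3, 0], [0, 0, -0.6, 0], [0, 0, -0.75, 0], [0, 0, -0.75, 0]]}}

```text
clock: 62.88
eef_pos: [506.8, 386.2, 197.7]
ee_rot: [0.697, 0.717, 0.002, 0.0]
wrist_force: [0.9, 0.3, 0.5]
opening: 47.2
grip_force: 0.0
```

{"api": "carry_out", "payload": {"steps": [[0.15, -0.2, 0, 0], [0.3, -0.4, 0, 0], [0.441, -0.494, 0, 0], [0.441, -0.494, 0, 0], [0.441, -0.494, 0, 0], [0.441, -0.494, 0, 0]], "hand": 1}}

```text
clock: 63.62
eef_pos: [431.3, 448.2, 194.5]
ee_rot: [0.698, 0.717, -0.0, 0.0]
wrist_force: [-0.2, 0.2, 0.2]
opening: -0.0
grip_force: 0.0
```

```bash
python3 -c "
from h import *
to([430,449,93],1.6)
cs=cams()
for n in cs: print(n,blobs(red(cs[n]),15,300),[vial(cs,pinkL,np.array(p),(60,102),(n,)) for p in((511,241),(509,289),(506.5,385))])
c=cs['side']; f=cv2.cvtColor(c['frame'],cv2.COLOR_RGB2BGR)[185:365,110:350]
cv2.imwrite('pics/l1.png',cv2.resize(f,(800,600),interpolation=cv2.INTER_NEAREST))"
```

```text
t63.62 pos[431.3 448.2 194.5] yaw1.5977 z[-0.    -0.001 -1.   ] F[-0.2  0.2  0.2] open-0.0 q[-0.18  0.53 -0.95  1.5   0.44  1.33 -1.14]
frac [ 0.0064 -0.0082  0.6765] spin -0.0014
top [(array([ 98.1, 217.5]), array([ 95, 214,   7,   8,  43], dtype=int32))] [(array([513.6, 245.9]), np.float64(19.6)), (array([512.1, 295.8]), np.float64(28.2)), (array([508.5, 391.2]), np.float64(39.2))]
side [(array([154.5, 309.9]), array([149, 305,  12,  11, 103], dtype=int32))] [(array([510.9, 240. ]), np.float64(17.0)), (array([509.7, 288.4]), np.float64(19.6)), (array([506.6, 385.3]), np.float64(33.9))]
```

View pics/l1.png

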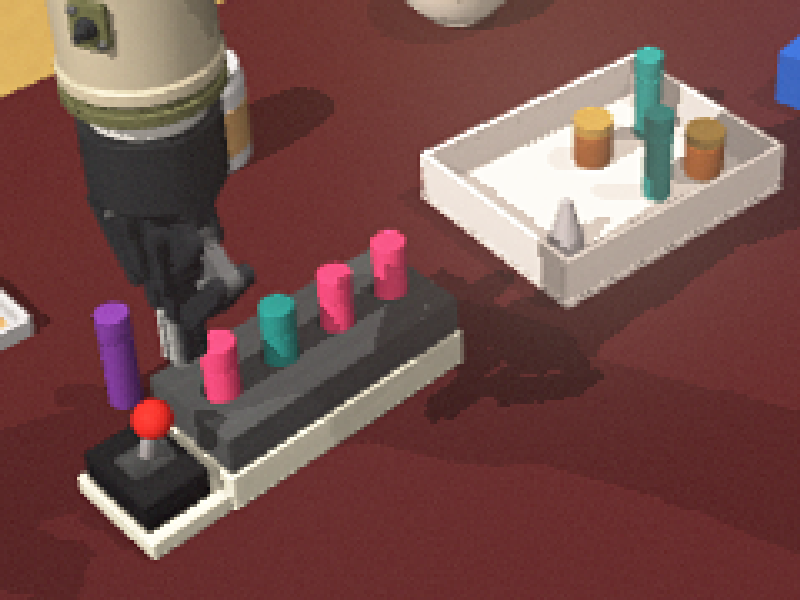

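The picture shows three pinks seated beside the teal keeper, and the rest of the crate still standing. The lever's red ball is at about (152,418). Next I lower the closed fingers on the lever's -x side, using the triangulated ball position.

```bash
cat >> h.py <<'E'
def ball(cs):
    uv=[blobs(red(cs[n]),15,300)[0][0] for n in("top","side")]
    return least_squares(lambda p:np.r_[[proj(cs[n],[p])[0]-q for n,q in zip(("top","side"),uv)]].ravel(),[490,449,85]).x.round(1)
E
python3 -c "
from h import *
print(ball(cams()))"
```

```text
[484.7 451.3  95.5]
```

{"api": "carry_out", "payload": {"steps": [[0.003, -0.02, 0.15, 0], [0.003, -0.02, 0.3, 0], [0.003, -0.02, 0.45, 0], [0.003, -0.02, 0.6, 0], [0.003, -0.02, 0.67, 0], [0.003, -0.02, 0.67, 0], [0.003, -0.02, 0.67, 0]]}}

```text
clock: 64.7
eef_pos: [427.5, 450.1, 95.2]
ee_rot: [0.697, 0.717, 0.001, -0.0]
wrist_force: [-0.0, -0.1, -0.1]
opening: -0.0
grip_force: 0.0
```

```bash
python3 -c "
from h import *
to([470,449.5,93],1.6)"
```

```text
t64.70 pos[427.5 450.1  95.2] yaw1.5996 z[ 0.001  0.001 -1.   ] F[-0.  -0.1 -0.1] open-0.0 q[-0.22  0.62 -0.9   1.61  0.52  1.17 -1.2 ]
frac [-0.0119  0.2833  0.0146] spin -0.0003
```

{"api": "carry_out", "payload": {"steps": [[0, 0.06, 0.01, 0], [0, 0.12, 0.01, 0], [0, 0.18, 0.01, 0], [0, 0.24, 0.01, 0], [0, 0.3, 0.01, 0], [0, 0.36, 0.01, 0], [0, 0.42, 0.01, 0], [0, 0.46, 0.01, 0]]}}

```text
clock: 65.7
eef_pos: [496.9, 451.5, 92.7]
ee_rot: [0.697, 0.717, 0.0, 0.0]
wrist_force: [-2.0, -0.7, 0.0]
opening: 0.2
grip_force: 0.6
```

```bash
python3 -c "
from h import *
st(); cs=cams(); print([blobs(red(cs[n]),8,300) for n in cs])"
```

```text
t65.70 pos[496.9 451.5  92.7] yaw1.5991 z[ 0. -0. -1.] F[-2.  -0.7  0. ] open0.2 q[-0.22  0.71 -0.85  1.46  0.55  1.22 -1.12]
[[], [(array([140.9, 302.8]), array([139, 299,   5,   9,  28], dtype=int32))]]
```

Pushing with about 2 N of force. Continue in small increments until the stop.

{"api": "carry_out", "payload": {"steps": [[0, 0.01, 0, 0], [0, 0.02, 0, 0], [0, 0.03, 0, 0], [0, 0.04, 0, 0], [0, 0.04, 0, 0]]}}

```text
clock: 66.42
eef_pos: [502.3, 451.7, 92.9]
ee_rot: [0.697, 0.717, 0.0, 0.0]
wrist_force: [-1.0, 0.4, -0.4]
opening: -0.1
grip_force: 0.3
```

{"api": "carry_out", "payload": {"steps": [[0, 0.01, 0, 0], [0, 0.02, 0, 0], [0, 0.03, 0, 0], [0, 0.03, 0, 0]]}}

```text
clock: 66.92
eef_pos: [506.4, 451.9, 92.8]
ee_rot: [0.697, 0.717, -0.0, -0.0]
wrist_force: [-2.1, -1.1, -1.4]
opening: -0.1
grip_force: 1.6
```

{"api": "carry_out", "payload": {"steps": [[0, 0.01, 0, 0], [0, 0.02, 0, 0], [0, 0.03, 0, 0], [0, 0.03, 0, 0]]}}

```text
clock: 67.42
eef_pos: [507.3, 452.2, 92.6]
ee_rot: [0.696, 0.718, -0.003, -0.001]
wrist_force: [-17.3, -6.5, 6.0]
opening: 0.1
grip_force: 8.8
```

{"api": "carry_out", "payload": {"steps": [[0, 0.01, 0, 0], [0, 0.02, 0, 0], [0, 0.02, 0, 0]]}}

```text
clock: 67.8
eef_pos: [507.8, 452.4, 92.4]
ee_rot: [0.695, 0.719, -0.005, -0.002]
wrist_force: [-26.3, -10.8, 11.8]
opening: 0.3
grip_force: 13.9
```

```bash
python3 -c "
from h import *
st(); c=viewer.read_camera('side'); print(blobs(red(c),8,300))
for a in (0,.9,1.0):
  t=np.radians((a-.5)*58); print(a,proj(c,[[504.9+55*np.sin(t),449.3,37+55*np.cos(t)]]))"
```

```text
t67.80 pos[507.8 452.4  92.4] yaw1.6039 z[-0.01  -0.004 -1.   ] F[-26.3 -10.8  11.8] open0.3 q[-0.23  0.73 -0.85  1.42  0.55  1.24 -1.1 ]
[(array([138.5, 301.9]), array([137, 298,   4,   9,  22], dtype=int32))]
0 [[157.3814267  314.57499424]]
0.9 [[144.37433761 301.91449896]]
1.0 [[143.2407131  301.58143265]]
```

At the stop: the force rises sharply to 26 N at x of about 507. Back off, raise and look.

{"api": "carry_out", "payload": {"steps": [[0, -0.05, 0, 0], [0, -0.2, 0, 0], [0, -0.4, 0, 0], [0, -0.5, 0, 0], [0, -0.5, -0.4, 0], [0, -0.5, -0.8, 0], [0, -0.5, -0.8, 0]]}}

```text
clock: 68.72
eef_pos: [441.1, 451.9, 218.4]
ee_rot: [0.697, 0.717, 0.004, 0.0]
wrist_force: [0.3, 0.3, -0.4]
opening: -0.3
grip_force: 0.0
```

{"api": "carry_out", "payload": {"steps": [[-0.4, 0, 0, 0], [-0.8, 0, 0, 0], [-0.8, 0, 0, 0], [-0.8, 0, 0, 0]]}}

```text
clock: 69.22
eef_pos: [443.3, 329.6, 212.9]
ee_rot: [0.697, 0.717, 0.0, 0.0]
wrist_force: [-0.9, 1.6, -0.3]
opening: -0.2
grip_force: 0.0
```

```bash
python3 -c "
from h import *
st(); cs=cams(); print(ball(cs)); print([blobs(red(cs[n]),8,300)[0][0] for n in cs])
for n in cs:
  for a in (.9,1.0):
    t=np.radians((a-.5)*58); print(n,a,proj(cs[n],[[504.9+55*np.sin(t),449.3,37+55*np.cos(t)]]))
rackvials([512,-329,.196])
c=cs['side']; f=cv2.cvtColor(c['frame'],cv2.COLOR_RGB2BGR)[100:370,100:460]
cv2.imwrite('pics/e1.png',cv2.resize(f,(800,600),interpolation=cv2.INTER_NEAREST))"
```

```text
t69.22 pos[443.3 329.6 212.9] yaw1.5982 z[ 0.001  0.    -1.   ] F[-0.9  1.6 -0.3] open-0.2 q[ 0.12  0.35 -1.01  1.66  0.31  1.3  -0.92]Traceback (most recent call last):
  File "<string>", line 3, in <module>
    st(); cs=cams(); print(ball(cs)); print([blobs(red(cs[n]),8,300)[0][0] for n in cs])
                           ~~~~^^^^
  File "h.py", line 90, in ball
    uv=[blobs(red(cs[n]),15,300)[0][0] for n in("top","side")]
        ~~~~~~~~~~~~~~~~~~~~~~~~^^^
IndexError: list index out of range
```

```bash
python3 -c "
from h import *
cs=cams(); print([blobs(red(cs[n]),8,300) for n in cs])
for n in cs:
  for a in (.9,1.0):
    t=np.radians((a-.5)*58); print(n,a,proj(cs[n],[[504.9+55*np.sin(t),449.3,37+55*np.cos(t)]]))
rackvials([512,-329,.196])
c=cs['side']; f=cv2.cvtColor(c['frame'],cv2.COLOR_RGB2BGR)[100:370,100:460]
cv2.imwrite('pics/e1.png',cv2.resize(f,(800,600),interpolation=cv2.INTER_NEAREST))"
```

```text
[[], [(array([141.8, 300.8]), array([137, 295,  10,  12,  93], dtype=int32))]]
top 0.9 [[102.14884854 202.7070498 ]]
top 1.0 [[102.72881522 201.04508509]]
side 0.9 [[144.37433761 301.91449896]]
side 1.0 [[143.2407131  301.58143265]]
rack [ 5.12613e+02 -3.19784e+02  2.11000e-01] 188.3125 [[528.3, -393.1], [517.9, -344.2], [507.4, -295.3], [496.9, -246.5]]
rack [ 5.11688e+02 -3.15687e+02  1.95000e-01] 75.0625 [[526.2, -389.3], [516.5, -340.2], [506.9, -291.2], [497.2, -242.1]]
```

View pics/e1.png

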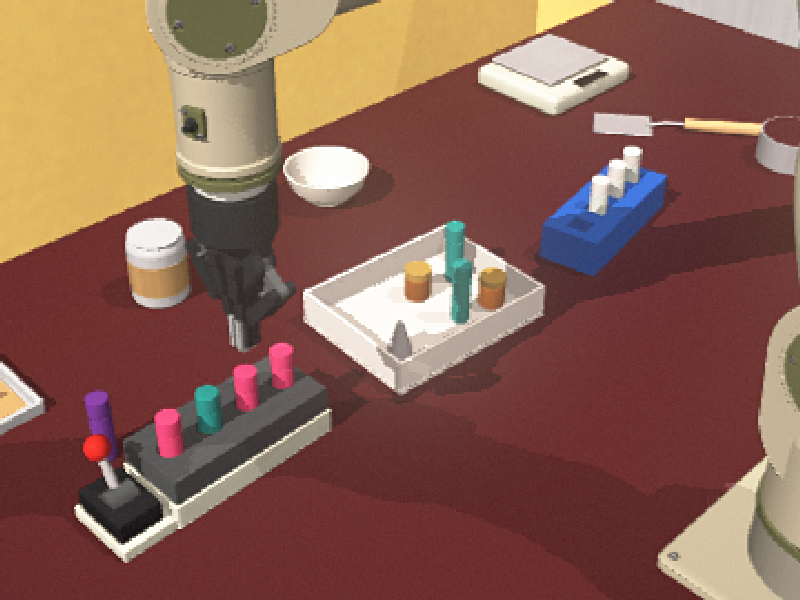

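The lever is fully over to on, with the ball at (96,447) and the hard stop felt. The rack was nudged about 12 mm in +y but still holds all three white vials. Three pinks and the teal keeper stand in the warmer, and everything left in the crate is upright.

```bash
python3 -c "
from plant import r
print(r.close_job())"
```

```text
the job is handed in; nothing more can be done
None
```

The job is handed in: all three white vials are home in the wash rack, all three pink vials are seated in the warmer beside the untouched teal one, the lever was then pushed to its stop at on, and nothing else in the crate was disturbed.

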